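Unclip the scooter mirror and pack it in the toolbox

ROBOT

A 6-joint arm with a two-finger parallel gripper is mounted at the origin on the work surface. World frame = base frame: x ahead of the robot, y to its left, z up, the work surface at z = 0. Lengths are in m, angles in rad, forces in N, time in s.
With the tool pointing down it reaches from about 0.375 to 0.9 m from the base axis. Payload 3.1 kg.
Tool frame: the origin (TCP) lies between the finger pads; the fingertips stand 25 mm ahead of it and the grasp point (between the pads) lies 6 mm ahead of it; y points along the fingers, x is the direction in which the jaws open and shut, and the axes are right-handed (so a half turn about y gives the same grasp; the last joint's range is limited). The gripper opens to 87 mm and grips with 3 to 60 N. Pads are 19 mm wide; open, the fingers measure 117 mm over their backs; the gripper's body (75 mm by 190 mm) begins 51 mm behind the grasp point.
Start: joints at [0.977, 0.527, 1.433, -0, 1.181, -0.178], TCP at [0.252, 0.572, 0.209] pointing down, gripper open.
Joint ranges: [-3.08, 3.08], [-0.75, 2.2], [0.22, 2.44], [-1.43, 4.57], [0, 2.65], [-2.85, 2.85]. Speed limits (rad/s): [2.79, 2.79, 3.14, 3.14, 3.14, 3.14].

INTERFACE

Orientations are given as a unit quaternion [x, y, z, w].
In Python, from rig import robot gives the robot as it stands.
- The arm moves only by the tool carry_out, never from a script. Its argument "moves" is a list of rows, each a list of 7 numbers: the opening, from 0 (shut) to 1 (fully open), then the shift along the tool's x, y, z in cm, then the turn, a rotation vector about the tool's x, y, z in rad. In form: [[grip, x, y, z, rx, ry, rz], ...]. A call has 1 to 20 rows; each row is the pose to reach, as a shift and turn from the pose commanded when the call began, along the tool's axes at that moment; what a row does not reach only later rows make up. A row lasts 1/10 s, in which the tool goes at most 50 mm and 8.59 degrees, less where a joint would pass 70% of its speed; a pose out of reach is approached as far as the arm can. A call with a gripper value outside its range is refused whole. The fingers move at their own pace and stop on an object; "force" is the grip in N (left out, the last holds). Time passes only in rows, so rows that repeat a pose let the fingers close. It gives the time, the measured TCP pose, the force and the opening at its end, in the units of the state.
- robot.get_obs(): the state, without advancing time (a new reading comes with each control period).
- robot.camera(name): name is "scene" or "top"; returns the picture (420x560x3 uint8, red, green, blue); there is no depth.
- robot.camera_params(name): a dict with "fx", "fy", "cx", "cy" (pixels), "extrinsics" (4x4, takes a point from camera to world coordinates). Camera axes: x right, y down, z forward; pixel columns grow to the right and rows downward; lengths in m; the calibration is good to about 2 mm. A picture is of the moment at which its call begins. camera_params takes no time and is no camera call.
- robot.hand_in(): hands the job in, once; it reports no verdict.
The state is a dict: "time": time; "q": joint angles; "joint_velocities": joint speeds; "joint_torque": joint torques, N m; "position": TCP position; "tool_rot": TCP orientation; "ft_force": force on the tool from outside, world axes, zero at the start; "moment": the same for the moment, N m; "grip_width": finger opening in m.
Only numpy, scipy, OpenCV 4.12 (cv2) and the standard library are available. Lean on these libraries where they do the work, as an engineer would, in place of code of your own. Each camera call takes 0.05 s, during which the arm holds its last target.

TASK

Pull the black scooter mirror out of its slanted yellow snap holder, sliding it off the open end and squeezing its shell with no more than 60 N, and lay it gently (do not drop it) glass up and flat on the floor of the steel toolbox, beside the gear lever. Let go of it, then shut the toolbox lid fully. Do not knock the mug, the red pot, the gear lever or the other things about.

Things in the scene. Friction and masses are not known exactly. Their poses are not given: they have to be found in the camera images.
- mirror: black plastic mirror, silver glass up, leaning 0.45 rad in the holder. Head 150 long (own y, round ends) x 50 wide (x, flat sides over the middle 100), at z 16 to 40 mm, glass on top (+z); below it a 14 wide neck and a grey nylon T tongue 30 wide, 70 long, z 0 to 8. Origin: mid the tongue's underside. 0.17 to 0.35 kg. Put down, it stands level on the tongue. Shell cracks if squeezed over 60 N
- holder: fixed yellow snap holder, foot 130 x 130, origin under it, z up, front = -x. Face slopes 26 deg, normal (-0.435, 0, 0.900). A T channel 76 mm long runs along y, closed at -y, open at +y. Sprung rollers click into the mirror's tongue: 12 to 18 N along +y pull it off; free after 75 mm. Lips and orange roller housings reach 14 mm above the channel floor, below the mirror's head
- holder_seat (a point): centre of the channel floor of the holder, 150 mm above the table; the mirror's origin lies here while it is clipped in (within 2 mm)
- toolbox: fixed open-topped steel toolbox, outside 200 (x) x 300 (y) x 65 mm high, walls and floor 5 mm thick; origin under the centre of its underside, z up; the lid is hinged on its +x rim. The gear lever lies along the +x side; the half at -x is free
- lid (a joint): the toolbox lid's angle in rad: 0 shut, 1.57 upright; it starts at 1.2 to 1.5, leaning over the box. A flat steel plate 200 x 300 x 8 mm on a stiff hinge that stays where it is left; some 3 to 5 N at its free edge move it
- lid_hinge (a point): middle of the lid's hinge axis, on the box's +x rim, 65.5 mm above the table, the axis along the toolbox's y; the shut lid's underside is at this height
- lid_edge (a point): middle of the lid's free edge, 200 mm from the hinge, half way through its thickness
- gear_lever: chrome gear lever lying in the toolbox along its own y: 12 mm bar, 155 mm long overall, a boss 32 mm across and 22 high at its -y end and a black rubber peg 18 mm across and 36 high at +y; origin under the middle. Leave it where it is
- mug: white ceramic mug holding spark plugs, 76 mm across, 95 mm high (plugs to 115 mm), handle on its +x side to 71 mm from the axis; origin under its centre. It stands beyond the holder's closed end. Leave it
- cap_pot: red plastic pot of valve caps, 68 mm across, 55 mm high, origin under its centre. It stands below the holder's open end. Leave it
- screwdriver: screwdriver, 180 mm long, about 30 mm high, lying in front of the holder; origin under its middle. Leave it
- spanner: steel spanner, 160 mm long, lying at the back; leave it
- oil_bottle: yellow oil bottle, 64 mm across, 190 mm high, standing at the back; origin under its centre. Leave it
- spray_can: blue spray can, 56 mm across, 170 mm high, standing at the back; origin under its centre. Leave it
There are look-alikes about, which are no part of the job. Leave any green look-alike of the mirror alone. What is shaped like the holder but pink is not meant.

How it is judged:
On the way, in this order (a step that is already met when the one before it is completed fails the run):
1. the mirror has been pulled out of the holder and is held by the gripper, its tongue more than 95 mm from its seat (distance between mirror and holder_seat above 0.095 m and contact force between the fingers and mirror above 1 N), for 0.1 s.
2. the mirror lies level, glass up, on the toolbox floor and is let go while the lid is still open (x of mirror in the frame of toolbox between -0.075 and 0.075 m and y of mirror in the frame of toolbox between -0.12 and 0.12 m and z of mirror in the frame of toolbox below 0.015 m and angle between mirror's own z axis and vertical below 0.15 rad and contact force between the fingers and mirror below 0.1 N and linear speed of mirror below 0.03 m/s and value of joint lid above 0.5 rad), for 0.2 s.
At the end, for the whole second after the job is handed in: Mirror at rest on the toolbox floor, glass up, level within 0.15 rad, origin within 75 mm (x) and 120 mm (y) of the box's middle and under 15 mm above its underside; lid under 0.05 rad; gear lever, mug, pot, screwdriver, spanner, bottle and can within 30 mm of their starts (x of mirror in the frame of toolbox between -0.075 and 0.075 m and y of mirror in the frame of toolbox between -0.12 and 0.12 m and z of mirror in the frame of toolbox below 0.015 m and angle between mirror's own z axis and vertical below 0.15 rad and linear speed of mirror below 0.03 m/s and value of joint lid below 0.05 rad and distance of each of gear_lever, mug, cap_pot, screwdriver, spanner, oil_bottle, spray_can from where it was at the start of the episode below 0.03 m); the robot touches nothing.
It fails at once if the mirror's shell is squeezed with more than 60 N (120 N over both pads) (contact force between the fingers and mirror above 120 N).
It fails at once if the mirror is dropped: it moves faster than 0.6 m/s with no finger on it (contact force between the fingers and mirror below 0.1 N and linear speed of mirror above 0.6 m/s).
It fails at once if the mug, pot, bottle or can is tipped by more than 0.5 rad (angle between any of mug, cap_pot, oil_bottle, spray_can's own z axis and vertical above 0.5 rad).
It also fails if it takes over 61 s, if anything falls off the work surface, if the arm or the gripper's body presses on something with over 40 N, if the wrist force passes 120 N, or if a joint passes its speed limit or range.

## Working session

There is one attempt and no reset: what is moved stays moved. The work goes in short steps, Python scripts to look and compute and a tool call to move; the robot and the scene stay as the last step left them, time stands still between calls to the robot, and variables do not carry over. Pictures are saved under pics/ and viewed, and the job is handed in when it is done.

Besides the shell and the picture viewer there is one more tool, called after "Emit:" by a JSON object that holds its "op" and its "data". carry_out: Moves the arm, as the interface text tells. Its arguments: {"type":"object","properties":{"moves":{"type":"array"},"force":{"type":"number"}},"required":["moves"]}

```bash
ls; mkdir -p pics; cat > a.py <<'E'
E
python3 - <<'E'
from rig import robot
import cv2,numpy as np
np.set_printoptions(precision=4,suppress=True)
for n in ("scene","top"):
    cv2.imwrite(f"pics/{n}0.png",robot.camera(n)[:,:,::-1])
    p=robot.camera_params(n);print(n,p)
print(robot.get_obs())
E
```

```text
pics
scene {'fx': 520.5669070557552, 'fy': 520.5669070557552, 'cx': 275.3026268615873, 'cy': 211.4829769334501, 'extrinsics': array([[ 0.7833,  0.4646, -0.413 ,  1.1756],
       [ 0.6215, -0.5697,  0.5378, -0.7895],
       [ 0.0145, -0.678 , -0.735 ,  1.2578],
       [ 0.    ,  0.    ,  0.    ,  1.    ]])}
top {'fx': 444.5300590540836, 'fy': 444.5300590540836, 'cx': 272.4982240897534, 'cy': 210.29301176214955, 'extrinsics': array([[ 0.0186, -0.9864,  0.1633,  0.3287],
       [-0.9998, -0.02  , -0.0069,  0.0551],
       [ 0.01  , -0.1632, -0.9865,  1.2365],
       [ 0.    ,  0.    ,  0.    ,  1.    ]])}
{'time': 0.1, 'q': array([ 0.9765,  0.5284,  1.4338, -0.    ,  1.1814, -0.1785]), 'joint_velocities': array([-0.0004,  0.    , -0.0036,  0.0004, -0.0033,  0.0003]), 'joint_torque': array([  0.0005, -44.0985, -17.7151,   0.0635,   0.0534,  -0.    ]), 'position': array([0.252 , 0.5712, 0.2083]), 'tool_rot': array([ 0.5927,  0.3854, -0.3867, -0.5921]), 'ft_force': array([1.0448, 0.9469, 0.8434]), 'moment': array([-0.0317, -0.0003, -0.0206]), 'grip_width': 0.08698761642772627}
```

View pics/scene0.png

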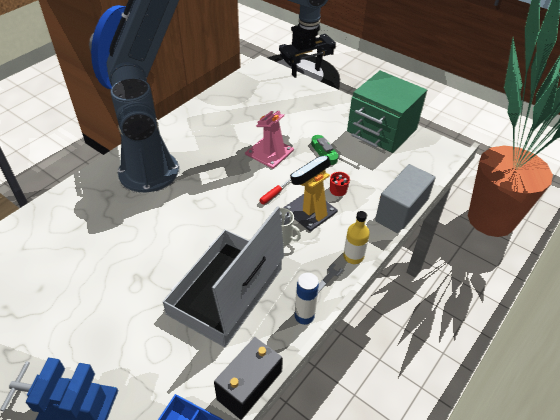

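View pics/top0.png

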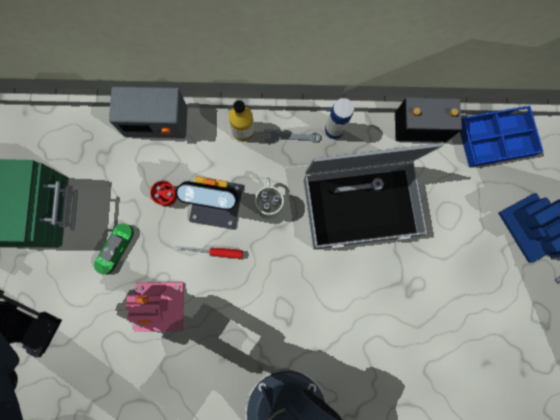

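```bash
python3 - <<'E'
import cv2
for n in("scene","top"):
    im=cv2.imread(f"pics/{n}0.png")
    print(n,im.shape)
    c=im[60:300,180:500] if n=="top" else im[60:360,100:500]
    cv2.imwrite(f"pics/{n}0z.png",cv2.resize(c,None,fx=2,fy=2,interpolation=cv2.INTER_CUBIC))
from rig import robot
from scipy.spatial.transform import Rotation as R
print(R.from_quat(robot.get_obs()['tool_rot']).as_matrix().round(3))
E
```

```text
scene (420, 560, 3)
top (420, 560, 3)
[[ 0.404 -0.001 -0.915]
 [ 0.915 -0.002  0.404]
 [-0.002 -1.     0.   ]]
```

View pics/scene0z.png

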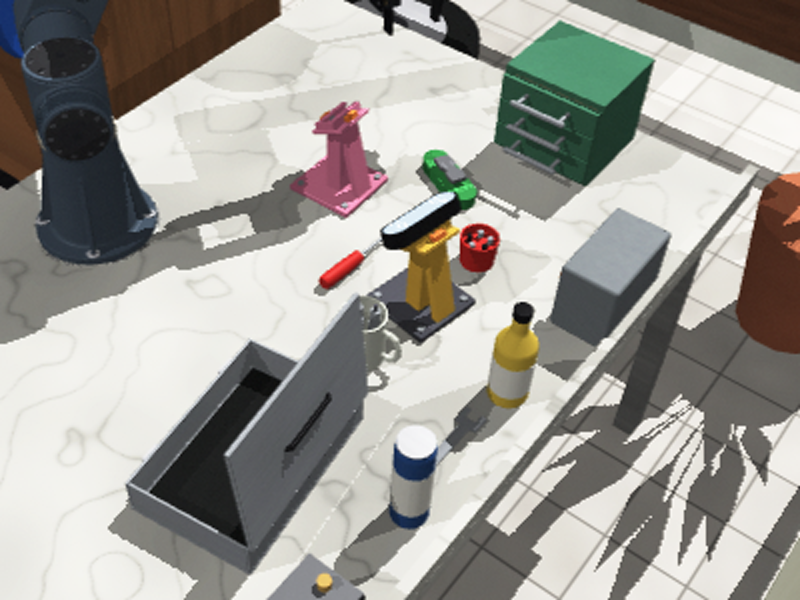

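```bash
python3 - <<'E'
import cv2
im=cv2.imread(f"pics/top0.png")
cv2.imwrite("pics/top0a.png",cv2.resize(im[160:260,140:300],None,fx=5,fy=5,interpolation=cv2.INTER_CUBIC))
cv2.imwrite("pics/top0b.png",cv2.resize(im[135:260,290:450],None,fx=4.5,fy=4.5,interpolation=cv2.INTER_CUBIC))
E
```

```text
(no output)
```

View pics/top0a.png

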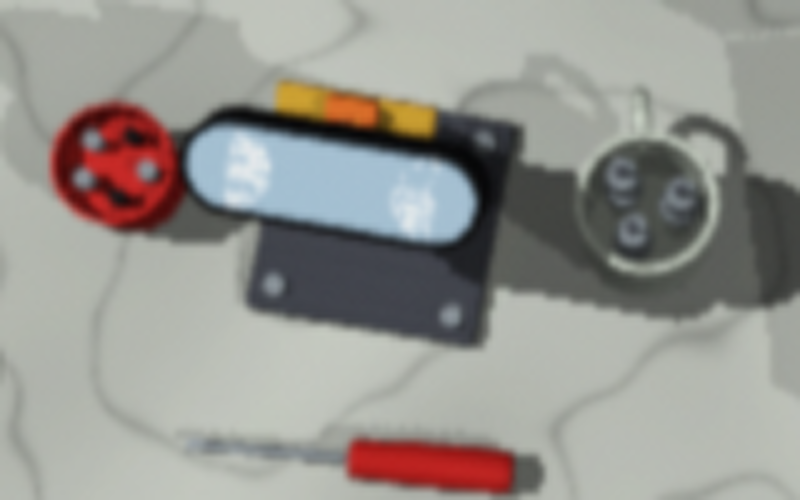

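View pics/top0b.png

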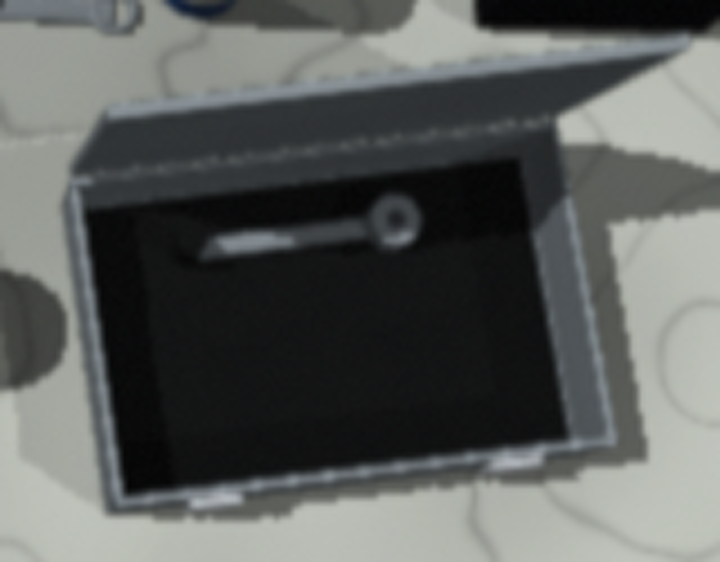

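```bash
cat > h.py <<'E'
import cv2,numpy as np
from rig import robot
np.set_printoptions(precision=4,suppress=True)
def ray(n,uv):
    p=robot.camera_params(n);E=p['extrinsics']
    d=E[:3,:3]@np.array([(uv[0]-p['cx'])/p['fx'],(uv[1]-p['cy'])/p['fy'],1]);return E[:3,3],d/np.linalg.norm(d)
def onz(n,uv,z):
    o,d=ray(n,uv);return o+d*(z-o[2])/d[2]
def onplane(n,uv,p0,nn):
    o,d=ray(n,uv);return o+d*(np.dot(p0-o,nn)/np.dot(d,nn))
def tri(u1,u2):
    o1,d1=ray("top",u1);o2,d2=ray("scene",u2)
    A=np.c_[d1,-d2];t=np.linalg.lstsq(A,o2-o1,rcond=None)[0]
    a,b=o1+d1*t[0],o2+d2*t[1];return (a+b)/2,np.linalg.norm(a-b)
def proj(n,P):
    p=robot.camera_params(n);E=p['extrinsics'];c=E[:3,:3].T@(np.array(P)-E[:3,3])
    return np.array([p['fx']*c[0]/c[2]+p['cx'],p['fy']*c[1]/c[2]+p['cy']])
def blobs(im,m,minA=30):
    n,l,s,c=cv2.connectedComponentsWithStats(m.astype(np.uint8));return [(s[i],c[i],l==i) for i in range(1,n) if s[i][4]>minA]
E
python3 - <<'E'
from h import *
T=cv2.imread("pics/top0.png");S=cv2.imread("pics/scene0.png")
def glass(im,box):
    b,g,r=[im[:,:,i].astype(int) for i in range(3)]
    m=(b>150)&(b-r>5); mm=np.zeros(m.shape,bool);x0,y0,x1,y1=box;mm[y0:y1,x0:x1]=1
    m=cv2.morphologyEx((m&mm).astype(np.uint8),cv2.MORPH_CLOSE,np.ones((5,5)))
    return max(blobs(im,m),key=lambda t:t[0][4])
for n,im,box in(("top",T,(172,180,240,215)),("scene",S,(285,150,335,190))):
    s,c,m=glass(im,box)
    cn=cv2.findContours(m.astype(np.uint8),cv2.RETR_EXTERNAL,cv2.CHAIN_APPROX_NONE)[0][0]
    print(n,s,c,cv2.minAreaRect(cn))
    globals()[n+'c']=c
    if n=="top":
        c0=onz("top",c,0.186)
        # plane with yaw iterate
        yaw=0
        for k in range(4):
            nn=np.array([-.435*np.cos(yaw),-.435*np.sin(yaw),.9])
            P=np.array([onplane("top",p,c0,nn) for p in np.argwhere(m)[:,::-1]])
            d=P-P.mean(0);w,v=np.linalg.eigh(d.T@d/len(d));a=v[:,2]*np.sign(v[1,2]);yaw=np.arctan2(-a[0],a[1])
            print("yaw",yaw,P.mean(0),a,np.sqrt(w)*4)
        Q=P.mean(0)
print("tri",tri(topc,scenec), "proj check",proj("scene",Q))
# box rim
C=[(290+u/4.5,135+v/4.5) for u,v in[(70,183),(118,505),(613,440),(556,118)]]
W=np.array([onz("top",c,.065) for c in C]);print(W)
for i in range(4):print(np.linalg.norm(W[i]-W[(i+1)%4]))
e=W[1]-W[2];print("box yaw",np.arctan2(-e[0],e[1]),W.mean(0))
# foot corners and orange/yellow
F=[onz("top",(140+u/5,160+v/5),.012) for u,v in [(520,125),(485,345),(248,305)]];print("foot",F,(F[0]+F[2])/2)
L=[(290+u/4.5,135+v/4.5) for u,v in[(112,105),(690,40)]]
print("lid edge top",[onz("top",l,.25) for l in L])
print("mug",onz("top",(140+648/5,160+205/5),.095),"pot",onz("top",(140+120/5,160+165/5),.055))
g=[onz("top",(290+u/4.5,135+v/4.5),z) for u,v,z in[(395,222,.02),(205,245,.012)]];print("gear",g)
E
```

```text
top [178 185  57  23 855] [205.7567 196.3789] ((205.76210021972656, 196.38778686523438), (57.222408294677734, 15.826275825500488), 9.727579116821289)
yaw -0.14228823754032802 [0.5333 0.2088 0.186 ] [0.1415 0.9876 0.0684] [   nan 0.0442 0.1503]
yaw -0.15150482085711636 [0.5333 0.2089 0.186 ] [0.1509 0.9885 0.0045] [0.     0.0442 0.1516]
yaw -0.15210812189593506 [0.5333 0.2089 0.186 ] [0.1515 0.9885 0.0003] [0.     0.0442 0.1518]<stdin>:21: RuntimeWarning: invalid value encountered in sqrt
Traceback (most recent call last):
  File "h.py", line 10, in onplane
    o,d=ray(n,uv);return o+d*(np.dot(p0-o,nn)/np.dot(d,nn))
        ~~~^^^^^^
  File "h.py", line 5, in ray
    p=robot.camera_params(n);E=p['extrinsics']
ValueError: time passes only in moves, steps and waits
```

```bash
python3 - <<'E'
s=open('h.py').read().replace("def ray","_c={}\ndef par(n):\n    if n not in _c:_c[n]=robot.camera_params(n)\n    return _c[n]\ndef ray").replace("p=robot.camera_params(n);E","p=par(n);E")
open('h.py','w').write(s)
E
python3 - <<'E'
from h import *
S=cv2.imread("pics/scene0.png")
b,g,r=[S[:,:,i].astype(int) for i in range(3)]
m=(b>120)&(b-r>-3);mm=np.zeros(m.shape,bool);mm[152:185,290:332]=1
s,c,_=max(blobs(S,m&mm),key=lambda t:t[0][4]);print(s,c)
Q=[.5333,.2089,.186]
print("tri",tri((205.76,196.38),c),"proj",proj("scene",Q))
C=[(290+u/4.5,135+v/4.5) for u,v in[(70,183),(118,505),(613,440),(556,118)]]
W=np.array([onz("top",c,.065) for c in C]);print(W)
for i in range(4):print(np.linalg.norm(W[i]-W[(i+1)%4]))
e=W[1]-W[2];print("box yaw",np.arctan2(-e[0],e[1]),W.mean(0))
F=[onz("top",(140+u/5,160+v/5),.012) for u,v in [(520,125),(485,345),(248,305)]];print("foot",F,(F[0]+F[2])/2)
L=[(290+u/4.5,135+v/4.5) for u,v in[(112,105),(690,40)]]
print("lid edge top",[onz("top",l,.25) for l in L])
print("lid edge tri",tri(L[0],(281,209)),tri(L[1],(213,288)))
print("mug",onz("top",(140+648/5,160+205/5),.095),"pot",onz("top",(140+120/5,160+165/5),.055))
g=[onz("top",(290+u/4.5,135+v/4.5),z) for u,v,z in[(395,222,.02),(205,245,.012)]];print("gear",g)
E
```

```text
[291 156  37  21 257] [308.7276 166.0078]
tri (array([0.5337, 0.2091, 0.1839]), np.float64(6.697295830142745e-05)) proj [308.635  165.4726]
[[ 0.6195 -0.0408  0.065 ]
 [ 0.4263 -0.0702  0.065 ]
 [ 0.4704 -0.3627  0.065 ]
 [ 0.6662 -0.3355  0.065 ]]
0.19544205536861395
0.29586603162616076
0.19773055520338031
0.2984155115318046
box yaw 0.14953646926919928 [ 0.5456 -0.2023  0.065 ]
foot [array([0.602 , 0.1282, 0.012 ]), array([0.4769, 0.1439, 0.012 ]), array([0.4967, 0.2761, 0.012 ])] [0.5493 0.2021 0.012 ]
lid edge top [array([ 0.6149, -0.0468,  0.25  ]), array([ 0.6559, -0.3444,  0.25  ])]
lid edge tri (array([ 0.6162, -0.0434,  0.2562]), np.float64(0.008168724475691566)) (array([ 0.6527, -0.3385,  0.2623]), np.float64(0.0025589997224346474))
mug [0.5421 0.0552 0.095 ] pot [0.5658 0.3412 0.055 ]
gear [array([ 0.61  , -0.2475,  0.02  ]), array([ 0.5946, -0.13  ,  0.012 ])]
```

```bash
cat >> h.py <<'E'
from scipy.spatial.transform import Rotation as R
yaw=-.151
XM=np.array([.9*np.cos(yaw),.9*np.sin(yaw),.435]);YM=np.array([-np.sin(yaw),np.cos(yaw),0]);XM/=np.linalg.norm(XM);N=np.cross(XM,YM)
RH=np.c_[XM,-N,YM]
byaw=.1495
XB=np.array([np.cos(byaw),np.sin(byaw),0]);YB=np.array([-np.sin(byaw),np.cos(byaw),0]);RB=np.c_[XB,[0,0,-1],YB]
BC=np.array([.5456,-.2023,0])
G=np.array([.5335,.209,.1855])
def rel(P,Rt=None,P0=None,R0=None):
    o=robot.get_obs()
    P0=o['position'] if P0 is None else np.array(P0);R0=R.from_quat(o['tool_rot']).as_matrix() if R0 is None else R0
    Rt=R0 if Rt is None else Rt
    return (R0.T@(np.array(P)-P0)*100).round(2),R.from_matrix(R0.T@Rt).as_rotvec().round(3)
def st():
    o=robot.get_obs();print(o['time'],o['position'],'q',o['q'],'F',o['ft_force'],o['grip_width']);print(R.from_quat(o['tool_rot']).as_matrix())
E
python3 - <<'E'
from h import *
print(rel([.252,.571,.36]),rel(G+.1*N+[0,0,.1],RH),rel(G+.1*N,RH))
E
```

```text
(array([ -0.05, -15.17,  -0.  ]), array([0., 0., 0.])) (array([-22.94, -16.69, -36.17]), array([-0.293,  1.283, -0.386])) (array([-22.92,  -6.69, -36.18]), array([-0.293,  1.283, -0.386]))
```

Emit:
{"op": "carry_out", "data": {"moves": [[1,0,-5,0,0,0,0],[1,0,-10,0,0,0,0],[1,0,-15,0,0,0,0],[1,0,-17,0,0,0,0],[1,-2.5,-17,-4,-0.03,0.13,-0.04],[1,-5,-17,-8,-0.06,0.26,-0.08],[1,-7.6,-17,-12,-0.1,0.39,-0.12],[1,-10,-17,-16,-0.13,0.52,-0.16],[1,-12.5,-17,-20,-0.16,0.65,-0.2],[1,-15,-17,-24,-0.19,0.78,-0.24],[1,-17.5,-17,-28,-0.22,0.91,-0.28],[1,-20,-17,-32,-0.25,1.04,-0.32],[1,-22.9,-17,-36.2,-0.28,1.17,-0.36],[1,-22.9,-17,-36.2,-0.293,1.283,-0.386],[1,-22.9,-17,-36.2,-0.293,1.283,-0.386],[1,-22.9,-17,-36.2,-0.293,1.283,-0.386],[1,-22.9,-17,-36.2,-0.293,1.283,-0.386]], "force": 45}}

```text
time: 1.8
position: [0.4907, 0.2168, 0.3791]
tool_rot: [0.699, 0.107, 0.209, -0.676]
ft_force: [-0.0, -0.7, -0.7]
grip_width: 0.0869
```

```bash
python3 - <<'E'
from h import *
st();print(rel(G+.05*N,RH),rel(G+.003*N,RH));print(RH)
E
```

```text
1.8 [0.4907 0.2168 0.3791] q [ 0.3269  0.0879  1.6945 -0.2433  0.9662  0.5742] F [-0.04   -0.7185 -0.7015] 0.0869084979996817
[[ 0.8901  0.4312  0.1476]
 [-0.1335 -0.0631  0.989 ]
 [ 0.4358 -0.9001  0.0014]]
(array([-4.52, 14.32, -0.16]), array([-0.002,  0.002,  0.001])) (array([-4.52, 19.02, -0.17]), array([-0.002,  0.002,  0.001]))
[[ 0.8901  0.4302  0.1504]
 [-0.1354 -0.0655  0.9886]
 [ 0.4352 -0.9003  0.    ]]
```

Emit:
{"op": "carry_out", "data": {"moves": [[1,-1.1,3,-0.1,0,0,0],[1,-2.2,6,-0.1,0,0,0],[1,-3.3,9,-0.2,0,0,0],[1,-4.5,12,-0.2,0,0,0],[1,-4.5,14.3,-0.2,-0.002,0.002,0.001],[1,-4.5,14.3,-0.2,-0.002,0.002,0.001],[1,-4.5,14.3,-0.2,-0.002,0.002,0.001]]}}

```text
time: 2.5
position: [0.5126, 0.2118, 0.2311]
tool_rot: [0.699, 0.105, 0.21, -0.675]
ft_force: [-0.1, -0.1, 0.4]
grip_width: 0.0873
```

```bash
python3 - <<'E'
from h import *
st();print(rel(G+.003*N,RH))
S=robot.camera("scene")[:,:,::-1]
cv2.imwrite("pics/s1.png",cv2.resize(S[100:240,230:400],None,fx=4,fy=4,interpolation=cv2.INTER_CUBIC))
T=robot.camera("top")[:,:,::-1]
cv2.imwrite("pics/t1.png",cv2.resize(T[140:280,130:300],None,fx=4,fy=4,interpolation=cv2.INTER_CUBIC))
E
```

```text
2.5 [0.5126 0.2118 0.2311] q [ 0.3008  0.2972  1.885  -0.355   0.5782  0.7141] F [-0.1175 -0.058   0.4169] 0.08726641545401898
[[ 0.8899  0.4303  0.1515]
 [-0.1367 -0.0654  0.9885]
 [ 0.4352 -0.9003  0.0006]]
(array([-0.08,  4.72,  0.04]), array([-0.   , -0.001,  0.   ]))
```

View pics/s1.png

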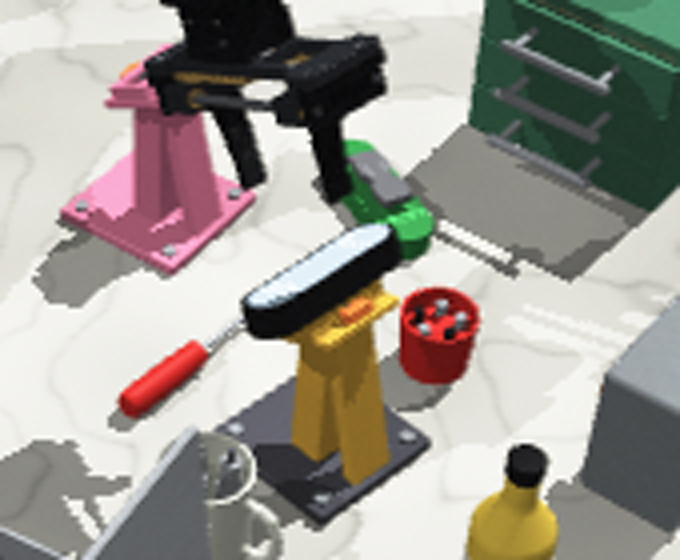

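View pics/t1.png

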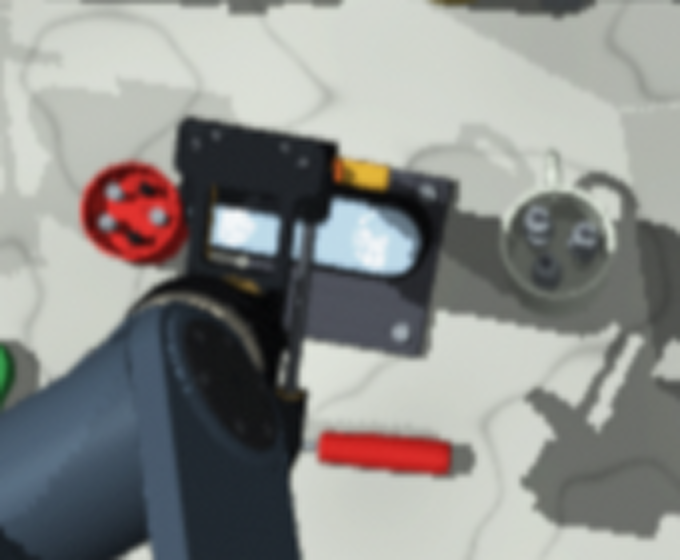

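```bash
python3 - <<'E'
from h import *
P=robot.get_obs()['position']
for s in(-.0435,.0435):
  for n,o,z in(("scene",(230,100),4),("top",(130,140),4)):
    for k in (.025,-.045): print(s,k,n,(proj(n,P-k*N+s*XM)-o)*z)
print([(proj("scene",P-.006*N)-(230,100))*4])
E
```

```text
-0.0435 0.025 scene [269.8733 225.5891]
-0.0435 -0.045 scene [245.4866 142.9499]
-0.0435 0.025 top [286.2207 303.3266]
-0.0435 -0.045 top [258.8459 339.594 ]
0.0435 0.025 scene [346.3474 239.1034]
0.0435 -0.045 scene [322.4826 153.1309]
0.0435 0.025 top [302.8951 161.9018]
0.0435 -0.045 top [275.9821 189.2487]
[array([300.8497, 209.6643])]
```

```bash
python3 - <<'E'
from h import *
S=robot.camera("scene")[:,:,::-1]
T=robot.camera("top")[:,:,::-1]
st()
a=cv2.resize(S[100:240,230:400],None,fx=4,fy=4,interpolation=cv2.INTER_CUBIC)
b=cv2.resize(T[140:280,130:300],None,fx=4,fy=4,interpolation=cv2.INTER_CUBIC)
P=robot.get_obs()['position']
for s in(-.0435,0,.0435):
    for k in (.025,-.045):
        for im,n,o in((a,"scene",(230,100)),(b,"top",(130,140))):
            p=((proj(n,P-k*N+s*XM)-o+.5)*4).astype(int);cv2.circle(im,tuple(int(v) for v in p),4,(255,0,255),-1)
cv2.imwrite("pics/s2.png",a);cv2.imwrite("pics/t2.png",b)
E
```

```text
2.7 [0.513  0.2116 0.2326] q [ 0.3003  0.2947  1.8849 -0.3553  0.5777  0.7149] F [ 0.6692 -0.7844 -0.0589] 0.08696464148387913
[[ 0.8885  0.4329  0.1524]
 [-0.1379 -0.0648  0.9883]
 [ 0.4377 -0.8991  0.0021]]
```

View pics/s2.png

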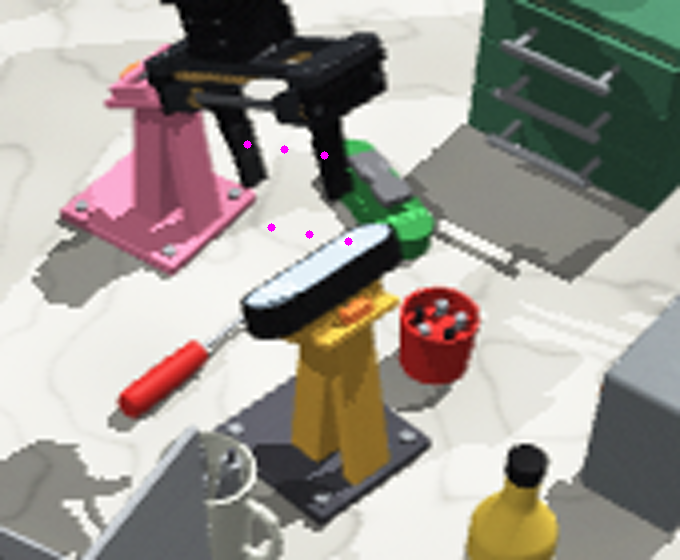

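View pics/t2.png

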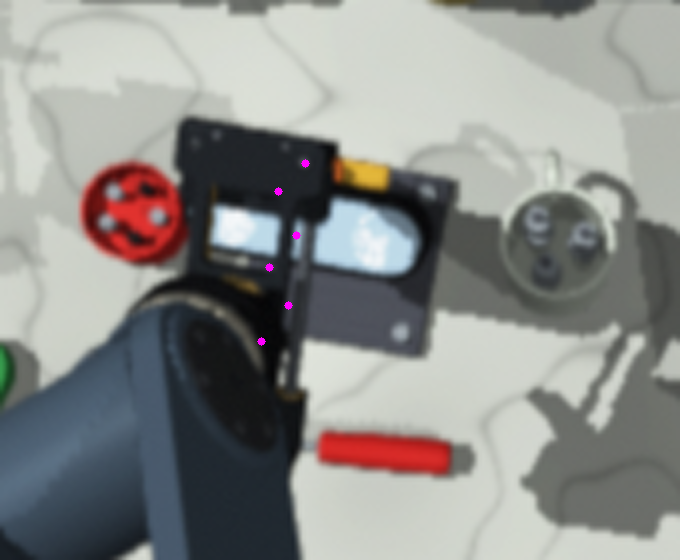

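```bash
python3 - <<'E'
from h import *
a=cv2.imread("pics/s1.png").astype(int);b=cv2.imread("pics/s2.png").astype(int)
print(np.argwhere(abs(a-b).max(2)>30).shape)
S=cv2.imread("pics/scene0.png")[0:140,230:400];T=cv2.imread("pics/top0.png")[250:400,0:150]
a=cv2.resize(S,None,fx=4,fy=4,interpolation=cv2.INTER_CUBIC);b=cv2.resize(T,None,fx=4,fy=4,interpolation=cv2.INTER_CUBIC)
P=np.array([.252,.572,.209]);X=np.array([.404,.915,0])
for s in(-.0435,.0,.0435):
    for k in (.025,-.045):
        for im,n,o in((a,"scene",(230,0)),(b,"top",(0,250))):
            p=((proj(n,P-[0,0,k]+s*X)-o+.5)*4).astype(int);cv2.circle(im,tuple(int(v) for v in p),4,(255,0,255),-1)
cv2.imwrite("pics/s3.png",a);cv2.imwrite("pics/t3.png",b)
E
```

```text
(3596, 2)
```

View pics/s3.png

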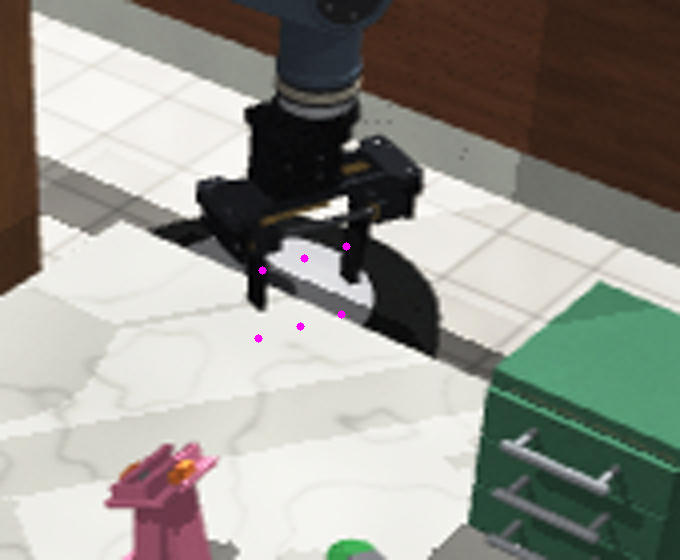

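View pics/t3.png

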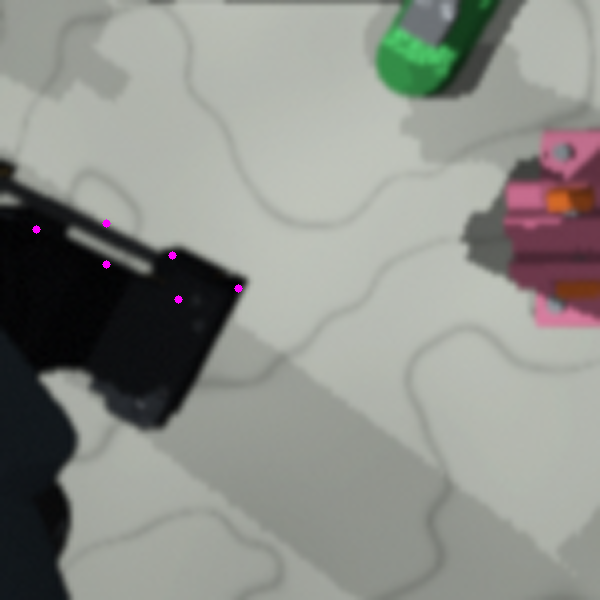

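```bash
python3 - <<'E'
from h import *
for n in("scene","top"):
    print(n,[proj(n,(x,y,z)).round(1) for x,y,z in((0,0,0),(.075,0,0),(-.075,0,0),(0,.075,0),(0,-.075,0))])
S=cv2.imread("pics/scene0.png")[60:220,80:240]
cv2.imwrite("pics/s4.png",cv2.resize(S,None,fx=3.5,fy=3.5,interpolation=cv2.INTER_CUBIC))
T=cv2.imread("pics/top0.png")[340:420,220:360]
cv2.imwrite("pics/t4.png",cv2.resize(T,None,fx=4,fy=4,interpolation=cv2.INTER_CUBIC))
E
```

```text
scene [array([148.1, 170.9]), array([162.8, 180.2]), array([133.8, 161.8]), array([163.7, 159.9]), array([131.7, 182.3])]
top [array([286.4, 411.2]), array([286.8, 381.2]), array([286. , 441.8]), array([257.9, 410.7]), array([315. , 411.6])]
```

View pics/s4.png

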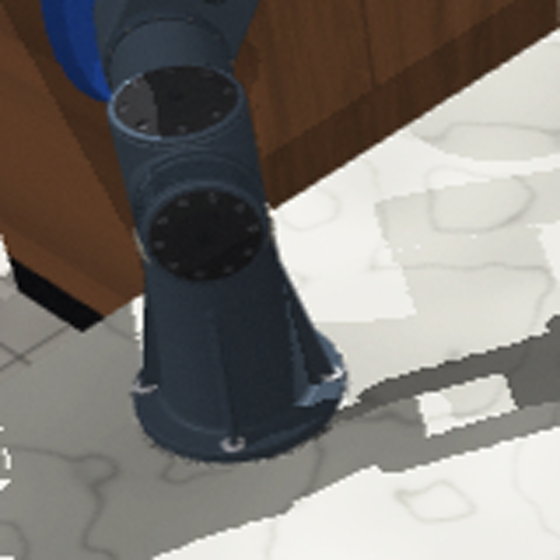

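View pics/t4.png

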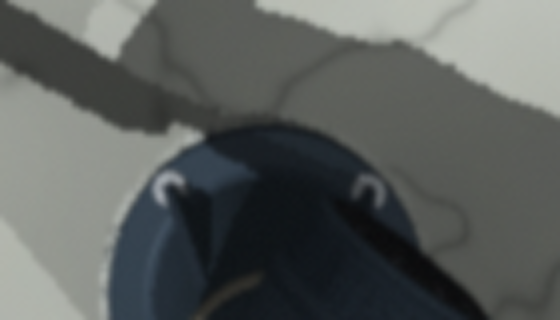

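The cameras show the fingertips about 34 mm further back along the tool axis than the TCP reading implies, and the offset is the same at both poses. I'll descend to the nominal grasp depth and look again before closing.

Emit:
{"op": "carry_out", "data": {"moves": [[1,-0.1,1.5,0,0,0,0],[1,-0.1,3,0,0,0,0],[1,-0.1,4,0,0,0,0],[1,-0.1,4.5,0,0,0,0],[1,-0.1,4.5,0,0,0,0]]}}

```text
time: 3.2
position: [0.531, 0.2081, 0.1897]
tool_rot: [0.699, 0.104, 0.21, -0.675]
ft_force: [-0.2, 1.0, 0.3]
grip_width: 0.0869
```

```bash
cat > look.py <<'E'
from h import *
import sys
k=sys.argv[1];which=sys.argv[2]
x0,y0,x1,y1=map(int,sys.argv[3:7]);f=float(sys.argv[7])
S=robot.camera(which)[:,:,::-1]
cv2.imwrite(f"pics/{k}.png",cv2.resize(S[y0:y1,x0:x1],None,fx=f,fy=f,interpolation=cv2.INTER_CUBIC))
st()
E
python3 look.py s5 scene 260 120 370 220 6
```

```text
3.25 [0.531  0.2082 0.1901] q [ 0.2811  0.3835  1.8996 -0.4078  0.479   0.7627] F [ 0.0882 -0.6453 -0.7672] 0.08694779114248441
[[ 0.8895  0.4304  0.1533]
 [-0.1384 -0.066   0.9882]
 [ 0.4354 -0.9002  0.0009]]
```

View pics/s5.png

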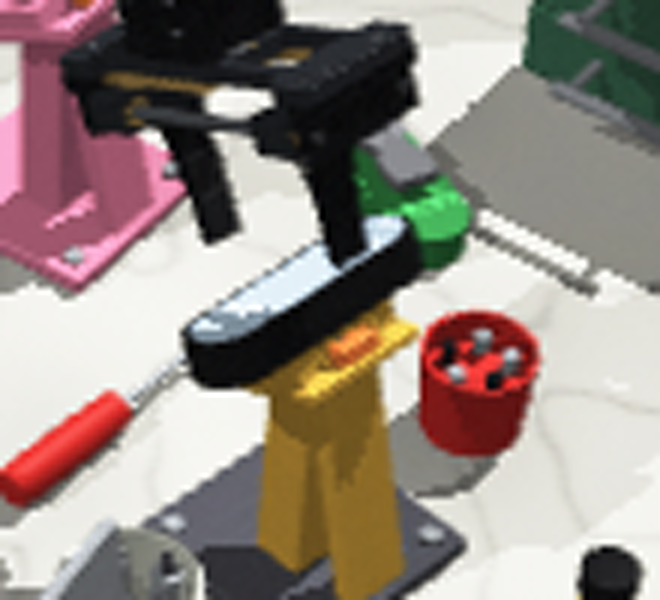

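Emit:
{"op": "carry_out", "data": {"moves": [[1,0,0.8,0,0,0,0],[1,0,1.6,0,0,0,0],[1,0,2.4,0,0,0,0],[1,0,2.4,0,0,0,0]]}}

```text
time: 3.65
position: [0.5411, 0.2063, 0.1669]
tool_rot: [0.7, 0.104, 0.21, -0.675]
ft_force: [0.9, 0.1, -0.2]
grip_width: 0.0871
```

```bash
python3 look.py s6 scene 260 120 370 220 6;python3 look.py t6 top 140 150 260 240 6
```

```text
3.7 [0.5411 0.2064 0.1673] q [ 0.2711  0.4328  1.902  -0.443   0.4305  0.7945] F [0.0865 0.0858 0.2919] 0.08719484954722456
[[ 0.8903  0.4288  0.1535]
 [-0.1383 -0.0665  0.9881]
 [ 0.4339 -0.9009  0.0001]]
3.75 [0.5411 0.2065 0.1678] q [ 0.2712  0.4321  1.9019 -0.4429  0.4306  0.7944] F [-0.4769 -0.018   0.132 ] 0.08724453686357464
[[ 0.89    0.4294  0.1534]
 [-0.1384 -0.0663  0.9882]
 [ 0.4345 -0.9007  0.0004]]
```

View pics/s6.png

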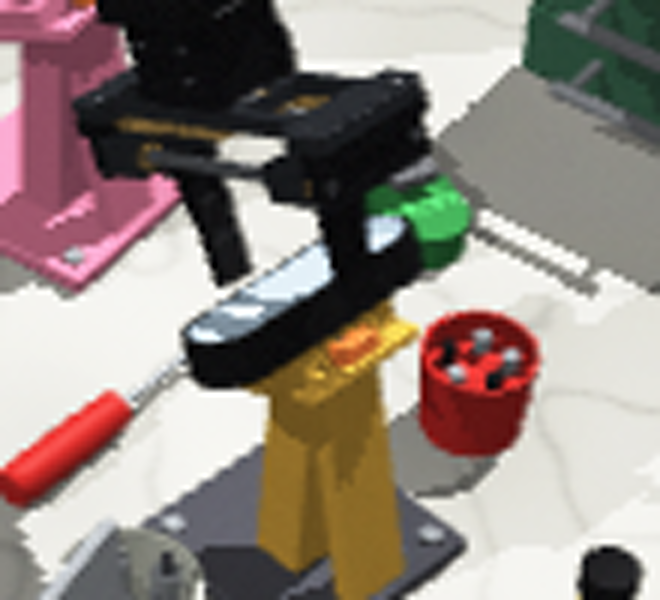

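View pics/t6.png

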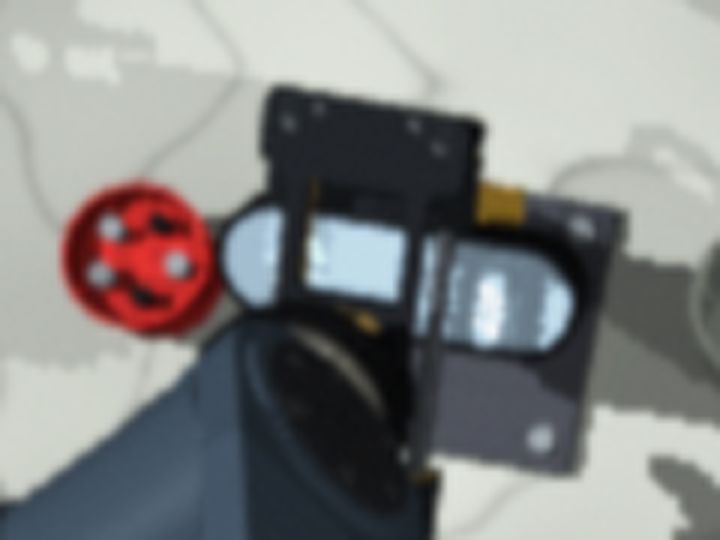

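Emit:
{"op": "carry_out", "data": {"moves": [[1,0,0.6,0,0,0,0],[1,0,1.1,0,0,0,0],[1,0,1.1,0,0,0,0]]}}

```text
time: 4.05
position: [0.5459, 0.2057, 0.1577]
tool_rot: [0.699, 0.104, 0.21, -0.675]
ft_force: [0.1, 0.6, 0.2]
grip_width: 0.087
```

```bash
python3 look.py s7 scene 260 120 370 220 6
```

```text
4.1 [0.5459 0.2058 0.1579] q [ 0.2669  0.4539  1.9018 -0.4611  0.4096  0.811 ] F [ 0.0446  0.6733 -0.3705] 0.08713425492604016
[[ 0.8899  0.4295  0.1534]
 [-0.1383 -0.0662  0.9882]
 [ 0.4346 -0.9006  0.0005]]
```

View pics/s7.png

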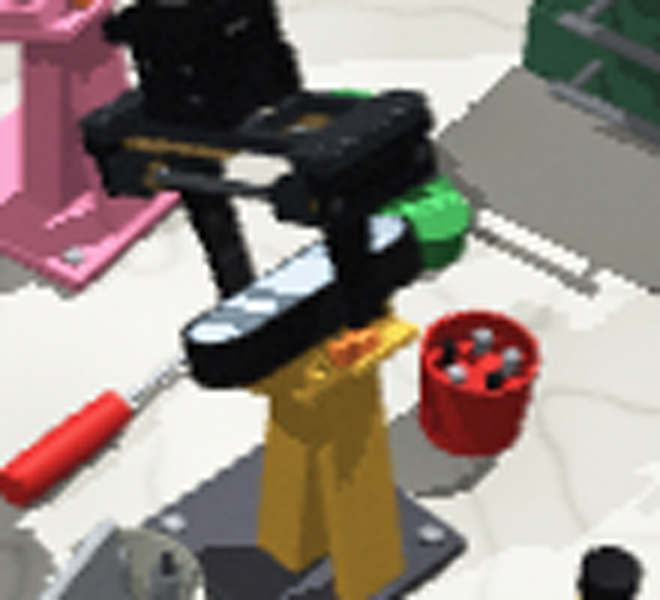

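Emit:
{"op": "carry_out", "data": {"moves": [[0.6,0,0,0,0,0,0],[0.5,0,0,0,0,0,0],[0.5,0,0,0,0,0,0],[0.4,0,0,0,0,0,0],[0.4,0,0,0,0,0,0],[0.4,0,0,0,0,0,0],[0.4,0,0,0,0,0,0]], "force": 12}}

```text
time: 4.8
position: [0.5475, 0.2062, 0.1594]
tool_rot: [0.698, 0.106, 0.211, -0.676]
ft_force: [3.0, 0.1, 2.1]
grip_width: 0.0499
```

```bash
python3 look.py s8 scene 260 120 370 220 6
```

```text
4.85 [0.5474 0.2062 0.1594] q [ 0.2668  0.4526  1.9001 -0.4617  0.4085  0.8109] F [ 2.8406 -0.2656  2.1716] 0.049803926235362624
[[ 0.8883  0.4331  0.1527]
 [-0.1381 -0.0651  0.9883]
 [ 0.4379 -0.899   0.002 ]]
```

View pics/s8.png

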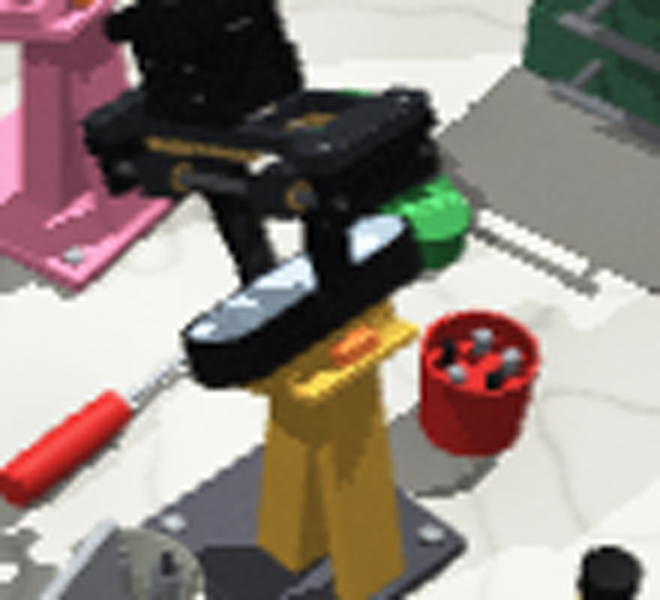

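Emit:
{"op": "carry_out", "data": {"moves": [[0.4,0.15,0,0,0,0,0],[0.4,0.15,0,0,0,0,0],[0.4,0.15,0,0,0,0,0]], "force": 42}}

```text
time: 5.15
position: [0.5475, 0.206, 0.1594]
tool_rot: [0.699, 0.105, 0.211, -0.676]
ft_force: [-0.4, 1.0, 4.5]
grip_width: 0.0499
```

```bash
python3 -c "
from h import *
st()"
```

```text
5.15 [0.5475 0.206  0.1594] q [ 0.2661  0.4527  1.8984 -0.4566  0.4117  0.8056] F [-0.4358  0.9677  4.4579] 0.049915884105800376
[[ 0.8893  0.431   0.1531]
 [-0.1384 -0.0654  0.9882]
 [ 0.436  -0.9     0.0015]]
```

Gripped cleanly. Now I'll pull along +y in short steps.

Emit:
{"op": "carry_out", "data": {"moves": [[0.4,0,0,0.5,0,0,0],[0.4,0,0,1,0,0,0],[0.4,0,0,1.5,0,0,0],[0.4,0,0,2,0,0,0]]}}

```text
time: 5.55
position: [0.5494, 0.2227, 0.1591]
tool_rot: [0.701, 0.103, 0.21, -0.674]
ft_force: [-1.1, -7.7, 8.3]
grip_width: 0.0495
```

```bash
python3 look.py s9 scene 260 120 370 220 6
```

```text
5.6 [0.5497 0.2241 0.159 ] q [ 0.3044  0.4654  1.869  -0.47    0.4436  0.8488] F [-1.2469 -0.8126  5.5603] 0.0496850885871039
[[ 0.8904  0.4282  0.1545]
 [-0.1382 -0.0692  0.988 ]
 [ 0.4337 -0.901  -0.0025]]
```

View pics/s9.png

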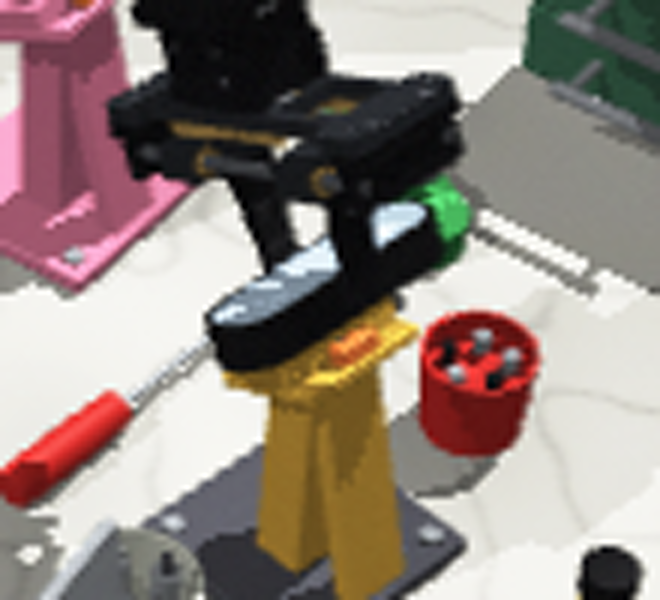

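Emit:
{"op": "carry_out", "data": {"moves": [[0.4,0,0,1,0,0,0],[0.4,0,0,2,0,0,0],[0.4,0,0,3,0,0,0],[0.4,0,0,4,0,0,0],[0.4,0,0,5,0,0,0],[0.4,0,0,6,0,0,0],[0.4,0,0,7,0,0,0],[0.4,0,0,8,0,0,0],[0.4,0,0,9,0,0,0],[0.4,0,0,9.5,0,0,0],[0.4,0,0,9.5,0,0,0]]}}

```text
time: 6.7
position: [0.565, 0.3203, 0.159]
tool_rot: [0.699, 0.105, 0.21, -0.676]
ft_force: [0.1, 0.6, -2.4]
grip_width: 0.0496
```

```bash
python3 look.py s10 scene 260 80 400 220 4.5;python3 look.py t10 top 100 140 260 260 4.5
```

```text
6.75 [0.5648 0.3196 0.1589] q [ 0.4682  0.5364  1.7082 -0.4826  0.5765  0.9869] F [-0.3024 -0.1102 -2.4263] 0.04952851769123376
[[ 0.8898  0.4299  0.1528]
 [-0.1378 -0.066   0.9883]
 [ 0.435  -0.9004  0.0005]]
6.8 [0.5646 0.3192 0.1589] q [ 0.4678  0.5362  1.7088 -0.4826  0.5765  0.9869] F [ 0.304  -0.0039 -1.7588] 0.049523334866365544
[[ 0.8899  0.4297  0.1532]
 [-0.1381 -0.0664  0.9882]
 [ 0.4348 -0.9005  0.0002]]
```

View pics/s10.png

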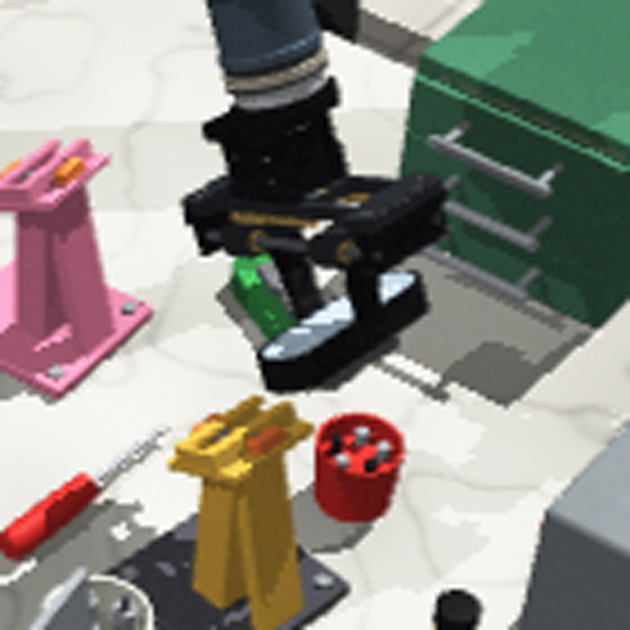

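View pics/t10.png

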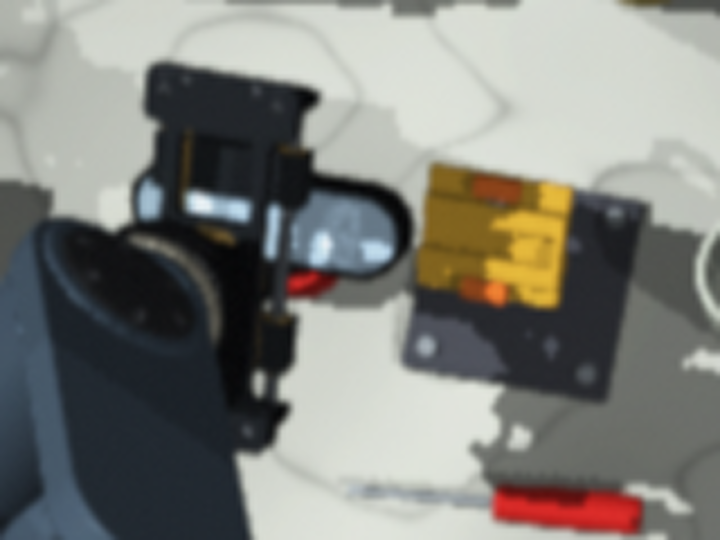

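```bash
cat >> h.py <<'E'
PT=BC-.038*XB+[0,0,.0153]
E
python3 - <<'E'
from h import *
P=robot.get_obs()['position']
print(rel(P+[-.03,0,.2],RH),rel(PT+[0,0,.3],RB), PT)
E
```

```text
(array([  6.03, -19.3 ,  -0.45]), array([ 0.001, -0.003, -0.   ])) (array([  9.04, -13.02, -52.96]), array([ 0.068, -0.298,  0.446])) [ 0.508  -0.208   0.0153]
```

Emit:
{"op": "carry_out", "data": {"moves": [[0.4,0.8,-2.5,0,0,0,0],[0.4,1.6,-5,-0.1,0,0,0],[0.4,2.6,-8.3,-0.2,0,0,0],[0.4,3.6,-11.6,-0.3,0,0,0],[0.4,4.6,-14.8,-0.4,0,0,0],[0.4,5.4,-17.5,-0.5,0,0,0],[0.4,6,-19.3,-1,0,0,0]]}}

```text
time: 7.5
position: [0.5337, 0.3138, 0.3618]
tool_rot: [0.698, 0.105, 0.212, -0.676]
ft_force: [0.7, -0.2, -2.6]
grip_width: 0.0493
```

```bash
python3 -c "
from h import *
st();print(rel(PT+[0,0,.3],RB))"
```

```text
7.5 [0.5337 0.3138 0.3618] q [ 0.4856  0.2538  1.5315 -0.3118  1.0052  0.7615] F [ 0.6644 -0.152  -2.6102] 0.04932756631135168
[[ 0.8884  0.4328  0.1533]
 [-0.1392 -0.0645  0.9882]
 [ 0.4375 -0.8992  0.0029]]
(array([  2.94,   6.43, -51.97]), array([ 0.066, -0.299,  0.45 ]))
```

Emit:
{"op": "carry_out", "data": {"moves": [[0.4,0.1,0.2,-2,0,0,0.02],[0.4,0.2,0.5,-5,0.006,-0.03,0.05],[0.4,0.4,1,-9,0.01,-0.05,0.08],[0.4,0.7,1.6,-13,0.02,-0.08,0.12],[0.4,1,2.1,-17,0.023,-0.1,0.16],[0.4,1.2,2.6,-21,0.026,-0.12,0.19],[0.4,1.4,3.1,-25,0.03,-0.15,0.23],[0.4,1.6,3.6,-29,0.036,-0.17,0.26],[0.4,1.9,4.1,-33,0.04,-0.2,0.3],[0.4,2.1,4.6,-37,0.046,-0.22,0.33],[0.4,2.3,5.1,-41,0.05,-0.25,0.37],[0.4,2.5,5.6,-45,0.056,-0.27,0.4],[0.4,2.8,6.1,-49,0.06,-0.29,0.43],[0.4,2.9,6.4,-51,0.066,-0.299,0.45],[0.4,2.9,6.4,-52,0.066,-0.299,0.45],[0.4,2.9,6.4,-52,0.066,-0.299,0.45]]}}

```text
time: 9.1
position: [0.5067, -0.2092, 0.3132]
tool_rot: [0.706, 0.051, -0.053, -0.705]
ft_force: [0.1, 0.8, -2.3]
grip_width: 0.0495
```

```bash
python3 look.py s11 scene 120 120 320 350 2.6;python3 look.py t11 top 280 120 460 260 4;python3 -c "
from h import *
print(rel(PT+[0,0,.1],RB),rel(PT,RB))"
```

```text
9.15 [ 0.5067 -0.2079  0.3134] q [-0.592   0.3151  1.4873 -0.0024  1.3416 -0.7399] F [-0.5279  0.3195 -2.6424] 0.0496844170951703
[[ 0.989  -0.0033 -0.1479]
 [ 0.1479 -0.0006  0.989 ]
 [-0.0034 -1.     -0.0001]]
9.2 [ 0.5068 -0.2072  0.3136] q [-0.5909  0.3145  1.4876 -0.0023  1.3417 -0.7399] F [-0.1688  0.5664 -2.8031] 0.0495345246367283
[[ 0.9888 -0.0031 -0.149 ]
 [ 0.149  -0.0006  0.9888]
 [-0.0031 -1.     -0.0002]]
(array([ 0.17, 19.83, -0.09]), array([ 0.   ,  0.   , -0.003])) (array([ 0.2 , 29.83, -0.09]), array([ 0.   ,  0.   , -0.003]))
```

View pics/s11.png

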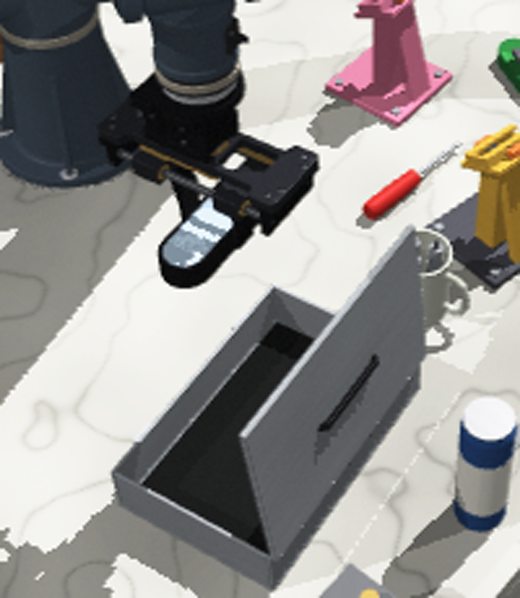

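View pics/t11.png

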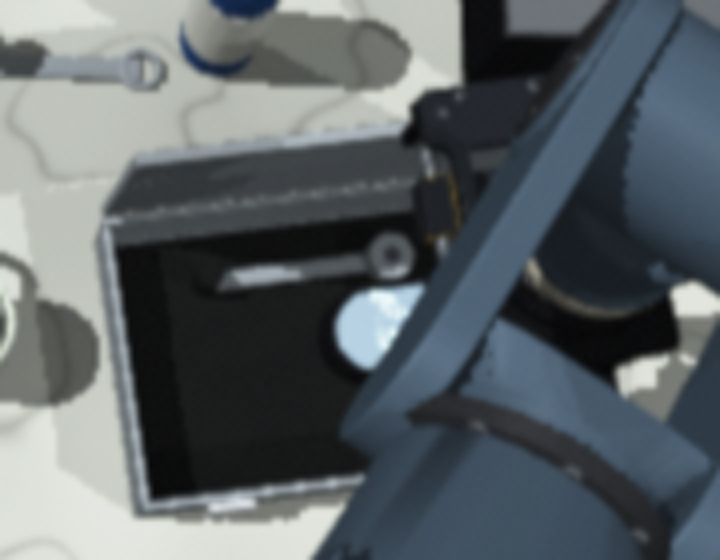

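Emit:
{"op": "carry_out", "data": {"moves": [[0.4,0.1,3,0,0,0,0],[0.4,0.2,7,-0.1,0,0,0],[0.4,0.2,11,-0.1,0,0,0],[0.4,0.2,15,-0.1,0,0,0],[0.4,0.2,18,-0.1,0,0,0],[0.4,0.2,20,-0.1,0,0,0],[0.4,0.2,20,-0.1,0,0,0]]}}

```text
time: 9.9
position: [0.507, -0.2063, 0.1114]
tool_rot: [-0.704, -0.051, 0.056, 0.706]
ft_force: [-0.6, 0.5, -2.7]
grip_width: 0.0497
```

```bash
python3 look.py s12 scene 120 180 300 350 3.5;python3 look.py t12 top 280 120 460 260 4;python3 -c "
from h import *
print(rel(PT,RB))
for s in (-.075,.075):
  for x in (-.025,.025):
    for n,o,f in(('scene',(120,180),3.5),('top',(280,120),4)):
      print(n,(proj(n,PT+[0,0,.1-.0103+.040]+s*YB+x*XB)-o)*f)"
```

```text
9.95 [ 0.5083 -0.2074  0.1131] q [-0.5893  0.5621  1.7095 -0.0035  0.8744 -0.7384] F [ 0.3193  0.1164 -2.3033] 0.04951486592225882
[[ 0.9886 -0.0051 -0.1507]
 [ 0.1507  0.0002  0.9886]
 [-0.0051 -1.      0.0009]]
10.0 [ 0.5094 -0.2083  0.1143] q [-0.5896  0.5606  1.7078 -0.0036  0.8742 -0.7384] F [-0.1189 -0.6242 -1.9081] 0.04948023679229717
[[ 0.9886 -0.0024 -0.1505]
 [ 0.1505 -0.0017  0.9886]
 [-0.0027 -1.     -0.0013]]
(array([-0.1 ,  9.9 ,  0.07]), array([ 0.001,  0.002, -0.003]))
scene [228.8287 311.1208]
top [505.2906 395.5895]
scene [283.37   338.7624]
top [491.0204 317.2743]
scene [341.2795 180.3816]
top [267.5041 426.5256]
scene [393.7357 204.8302]
top [254.8936 347.6572]
```

View pics/s12.png

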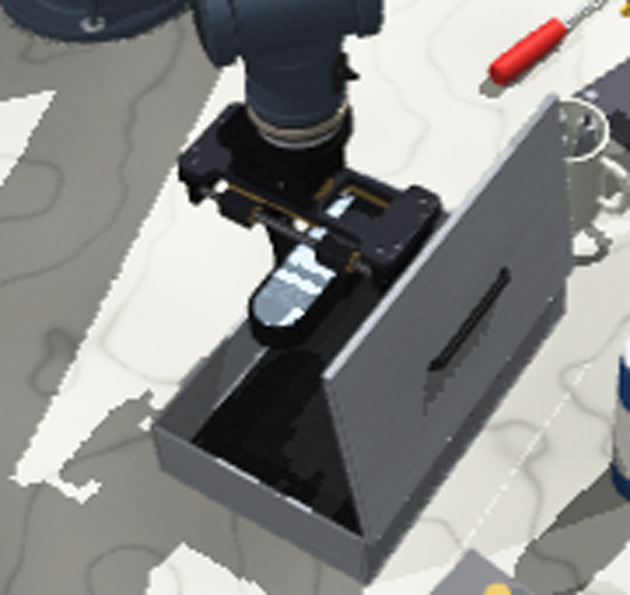

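View pics/t12.png

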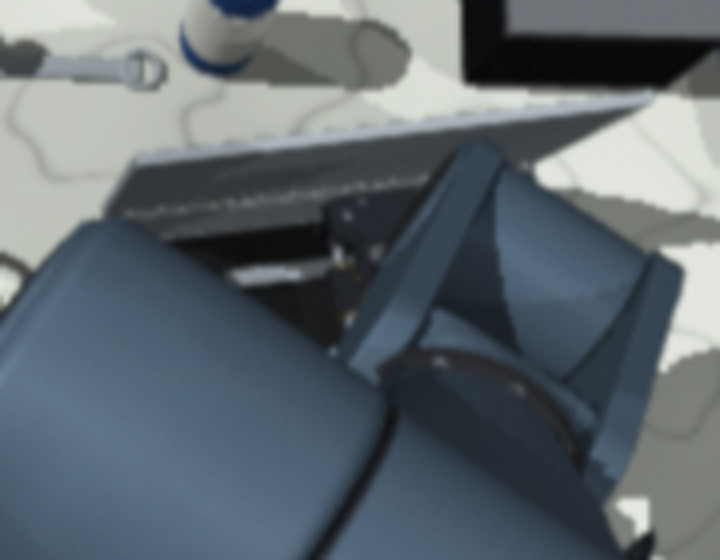

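Emit:
{"op": "carry_out", "data": {"moves": [[0.4,-0.1,2,0,0,0,0],[0.4,-0.1,4,0,0,0,0],[0.4,-0.1,6,0.1,0,0,0],[0.4,-0.1,7.5,0.1,0,0,0],[0.4,-0.1,8.5,0.1,0,0,0],[0.4,-0.1,8.8,0.1,0,0,0],[0.4,-0.1,8.8,0.1,0,0,0]]}}

```text
time: 10.7
position: [0.5082, -0.2088, 0.0263]
tool_rot: [0.706, 0.052, -0.054, -0.704]
ft_force: [1.0, -0.5, -2.5]
grip_width: 0.0496
```

```bash
python3 look.py s13 scene 120 180 300 350 3.5;python3 -c "
from h import *
print(rel(PT,RB))"
```

```text
10.75 [ 0.5083 -0.2089  0.0265] q [-0.5915  0.7053  1.7575 -0.0047  0.6785 -0.7378] F [-0.3504 -0.1533 -1.5323] 0.049628407563574554
[[ 0.9888 -0.0014 -0.1494]
 [ 0.1494 -0.0027  0.9888]
 [-0.0017 -1.     -0.0024]]
(array([-0.01,  1.12,  0.1 ]), array([ 0.002,  0.   , -0.002]))
```

View pics/s13.png

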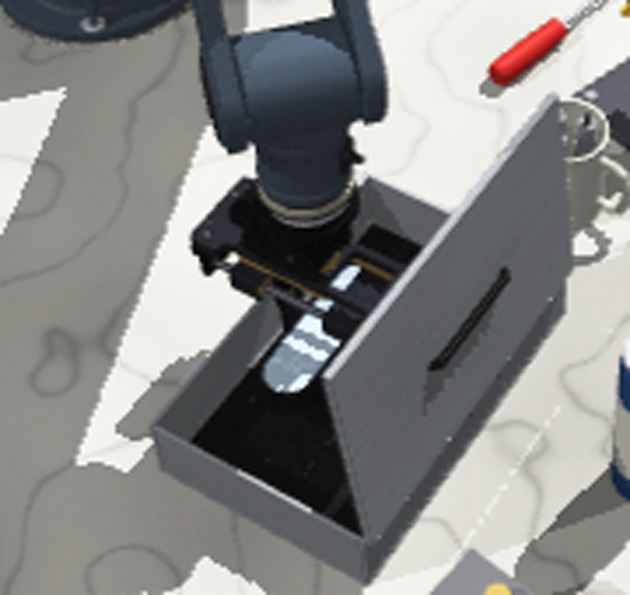

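Emit:
{"op": "carry_out", "data": {"moves": [[0.4,0,0.3,0,0,0,0],[0.4,0,0.6,0,0,0,0],[0.4,0,0.9,0,0,0,0],[0.4,0,0.9,0,0,0,0]]}}

```text
time: 11.15
position: [0.5072, -0.2084, 0.0162]
tool_rot: [0.705, 0.052, -0.054, -0.705]
ft_force: [-0.5, 0.5, -2.4]
grip_width: 0.0495
```

Emit:
{"op": "carry_out", "data": {"moves": [[0.4,0,0.1,0,0,0,0],[0.4,0,0.2,0,0,0,0],[0.4,0,0.2,0,0,0,0]]}}

```text
time: 11.45
position: [0.5074, -0.2086, 0.0157]
tool_rot: [0.706, 0.052, -0.054, -0.705]
ft_force: [-1.1, 0.3, 6.8]
grip_width: 0.0496
```

Emit:
{"op": "carry_out", "data": {"moves": [[0.58,0,0,0,0,0,0],[0.62,0,0,0,0,0,0],[0.66,0,0,0,0,0,0],[0.7,0,0,0,0,0,0],[0.72,0,0,0,0,0,0],[0.72,0,0,0,0,0,0],[0.72,0,0,0,0,0,0]], "force": 15}}

```text
time: 12.15
position: [0.5074, -0.2085, 0.0145]
tool_rot: [0.706, 0.052, -0.054, -0.705]
ft_force: [0.6, 0.7, -0.2]
grip_width: 0.0628
```

```bash
python3 look.py s14 scene 150 200 300 330 4.5
```

```text
12.2 [ 0.5074 -0.2085  0.0145] q [-0.5919  0.7264  1.7619 -0.0049  0.655  -0.7377] F [ 0.7894  0.1809 -0.3098] 0.06251380275335924
[[ 0.9888 -0.0031 -0.1492]
 [ 0.1492 -0.0015  0.9888]
 [-0.0033 -1.     -0.001 ]]
```

View pics/s14.png

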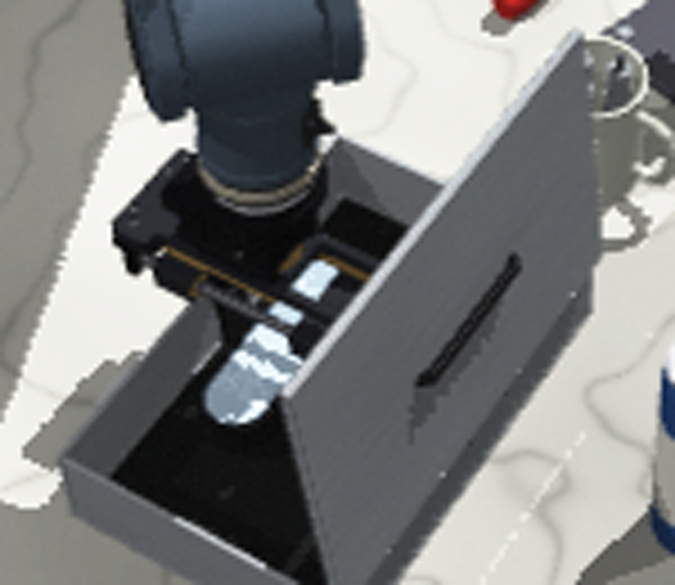

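Emit:
{"op": "carry_out", "data": {"moves": [[0.72,0,-1,0,0,0,0],[0.72,0,-3,0,0,0,0],[0.72,0,-6,0,0,0,0],[0.72,0,-10,0,0,0,0],[0.72,0,-15,0,0,0,0],[0.72,0,-20,0,0,0,0],[0.5,0,-25,0,0,0,0],[0,0,-30,0,0,0,0],[0,0,-33,0,0,0,0],[0,0,-33,0,0,0,0]]}}

```text
time: 13.2
position: [0.5106, -0.2093, 0.3511]
tool_rot: [0.708, 0.055, -0.05, -0.702]
ft_force: [0.2, 0.3, -0.8]
grip_width: 0.0386
```

```bash
python3 look.py s15 scene 130 180 330 340 4;python3 look.py t15 top 280 70 460 260 3.2; python3 - <<'E'
from h import *
B=lambda x,y,z:BC+x*XB+y*YB+[0,0,z]
print("spray top",onz("top",(343,106),.17), "rel box",[np.dot(onz("top",(343,106),.17)-BC,v) for v in(XB,YB)])
print(rel(B(.145,-.03,.345),RB),rel(B(.145,-.03,.22),RB))
E
```

```text
13.25 [ 0.5092 -0.2084  0.3478] q [-0.5899  0.2884  1.4322 -0.003   1.4161 -0.7393] F [-0.2873  0.9673 -0.2114] 0.03499305397591967
[[ 0.9888  0.0024 -0.1493]
 [ 0.1493 -0.0053  0.9888]
 [ 0.0016 -1.     -0.0056]]
13.3 [ 0.5081 -0.2078  0.3454] q [-0.59    0.2906  1.4354 -0.0031  1.4158 -0.7393] F [-0.2001  0.3742 -0.5847] 0.03035063949319387
[[ 0.9888 -0.0019 -0.1493]
 [ 0.1493 -0.0024  0.9888]
 [-0.0022 -1.     -0.0021]]
spray top [ 0.7767 -0.126   0.17  ] rel box [np.float64(0.23994072854094864), np.float64(0.04105494227033654)]
(array([18.29,  0.01, -3.02]), array([ 0.002,  0.   , -0.002])) (array([18.32, 12.51, -3.  ]), array([ 0.002,  0.   , -0.002]))
```

View pics/s15.png

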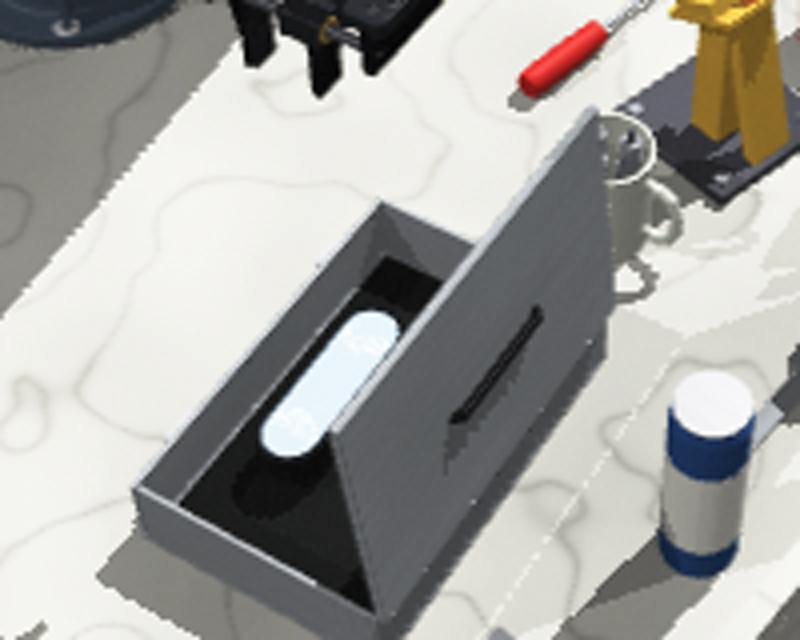

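View pics/t15.png

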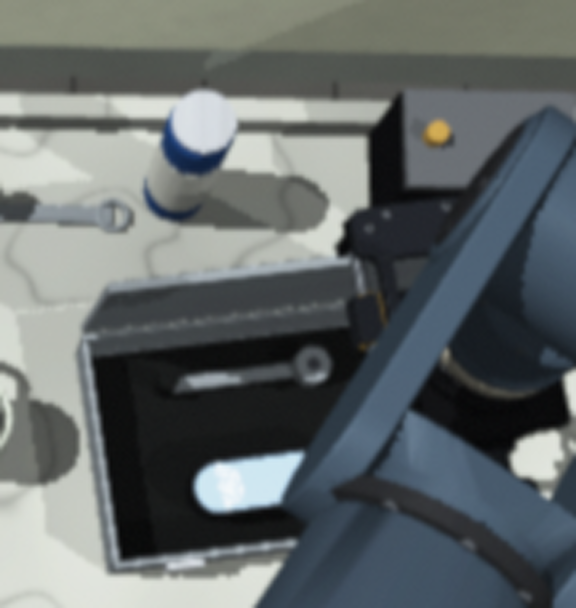

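Emit:
{"op": "carry_out", "data": {"moves": [[0,4,0,-0.5,0,0,0],[0,8,0,-1,0,0,0],[0,12,0,-2,0,0,0],[0,16,0,-3,0,0,0],[0,18.3,0,-3,0,0,0],[0,18.3,3,-3,0,0,0],[0,18.3,6,-3,0,0,0],[0,18.3,9,-3,0,0,0],[0,18.3,12,-3,0,0,0],[0,18.3,12.5,-3,0,0,0],[0,18.3,12.5,-3,0,0,0]]}}

```text
time: 14.4
position: [0.6919, -0.2099, 0.216]
tool_rot: [-0.704, -0.05, 0.056, 0.706]
ft_force: [-0.4, -0.1, -0.3]
grip_width: 0.0006
```

```bash
python3 look.py s16 scene 130 150 330 310 4;python3 - <<'E'
from h import *
p=onz("scene",(212.5,275.5),.045)-BC;print("mirror in box",p@XB,p@YB)
E
```

```text
14.45 [ 0.6933 -0.2105  0.2183] q [-0.4474  0.663   1.1379 -0.0028  1.3444 -0.5965] F [ 0.8566 -0.2228  1.4898] 0.00026714447337952913
[[ 0.9888 -0.0045 -0.1491]
 [ 0.1491 -0.0009  0.9888]
 [-0.0046 -1.     -0.0002]]
mirror in box -0.036695922008054944 -0.0008991942004543137
```

View pics/s16.png

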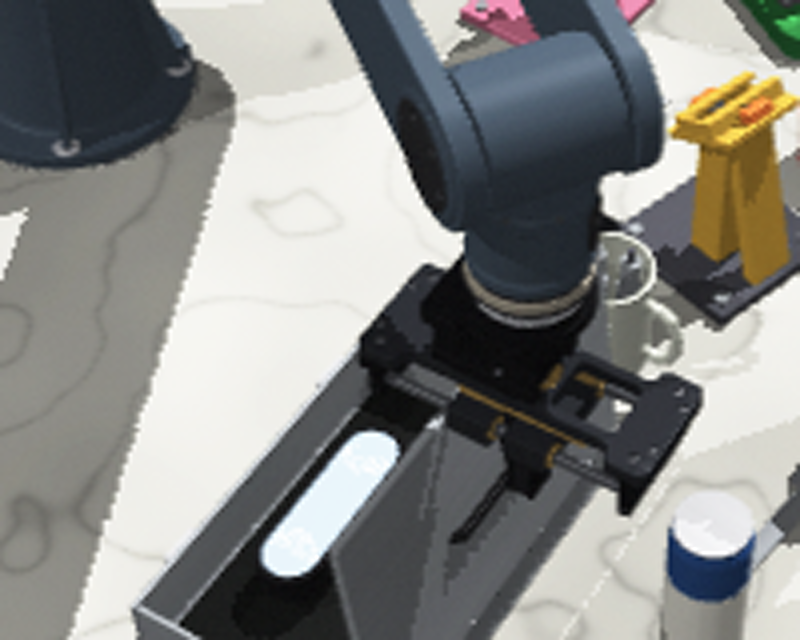

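```bash
python3 - <<'E'
from h import *
o=robot.get_obs();P=o['position']-BC;x0=P@XB;z0=P[2];print(x0,P@YB,z0)
r=.16
for t in [1.5,1.4,1.3,1.2,1.1,1.0,.9,.8,.7,.6,.5,.4,.3,.2,.1,0]:
    x=.1-r*np.cos(t)+.008*np.sin(t)+.015;z=.0655+r*np.sin(t)+.008*np.cos(t)-.01
    print(t,round((x-x0)*100,1),round(-(z-z0)*100,1))
E
```

```text
0.14477795302902455 -0.03013137154158772 0.21832278214204637
1.5 -3.3 0.3
1.4 -4.9 0.4
1.3 -6.5 0.7
1.2 -8.0 1.1
1.1 -9.5 1.7
1.0 -10.9 2.4
0.9 -12.3 3.3
0.8 -13.6 4.2
0.7 -14.7 5.4
0.6 -15.7 6.6
0.5 -16.6 7.9
0.4 -17.4 9.3
0.3 -18.0 10.8
0.2 -18.5 12.3
0.1 -18.8 13.9
0 -19.0 15.5
```

Emit:
{"op": "carry_out", "data": {"moves": [[0,-1.5,0.2,0,0,0,0],[0,-2.5,0.3,0,0,0,0],[0,-3.3,0.3,0,0,0,0],[0,-4.1,0.4,0,0,0,0],[0,-4.9,0.4,0,0,0,0],[0,-5.7,0.5,0,0,0,0],[0,-6.5,0.7,0,0,0,0],[0,-7.3,0.9,0,0,0,0],[0,-8,1.1,0,0,0,0],[0,-8.8,1.4,0,0,0,0],[0,-9.5,1.7,0,0,0,0],[0,-9.5,1.7,0,0,0,0]]}}

```text
time: 15.65
position: [0.5975, -0.2247, 0.2013]
tool_rot: [0.705, 0.05, -0.055, -0.705]
ft_force: [-1.0, -0.1, -0.6]
grip_width: 0.0
```

```bash
python3 look.py s17 scene 130 150 330 310 4;python3 look.py t17 top 280 70 460 260 3.2
```

```text
15.7 [ 0.5979 -0.2246  0.2014] q [-0.5323  0.557   1.3995 -0.0037  1.1904 -0.6801] F [-0.2708  0.1847  0.5821] 0.00023256782821993045
[[ 0.9889 -0.0063 -0.1487]
 [ 0.1487 -0.0003  0.9889]
 [-0.0063 -1.      0.0006]]
15.75 [ 0.5983 -0.2246  0.2015] q [-0.5319  0.5572  1.3988 -0.0035  1.1904 -0.6801] F [-0.2127 -0.5214 -0.3138] 0.0002846155356705694
[[ 0.9888 -0.0057 -0.1489]
 [ 0.1489 -0.0004  0.9889]
 [-0.0057 -1.      0.0004]]
```

View pics/s17.png

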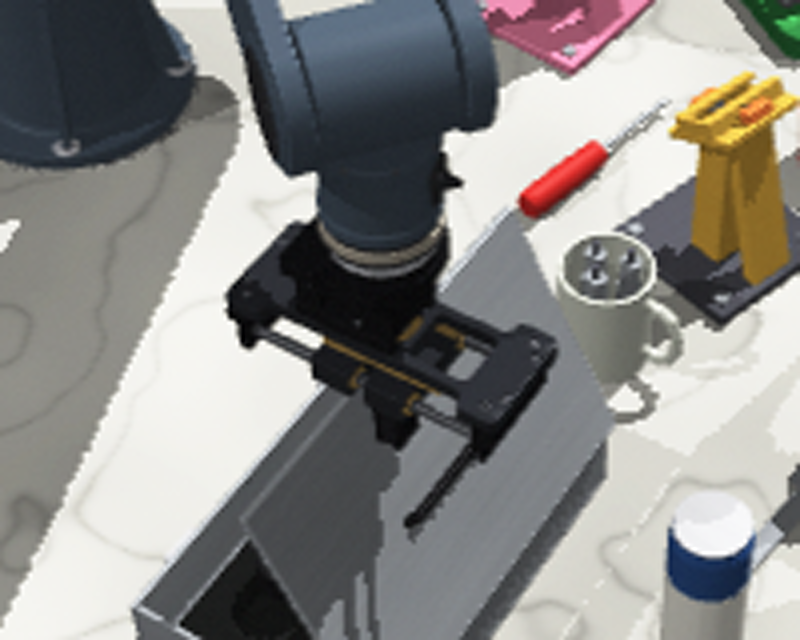

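View pics/t17.png

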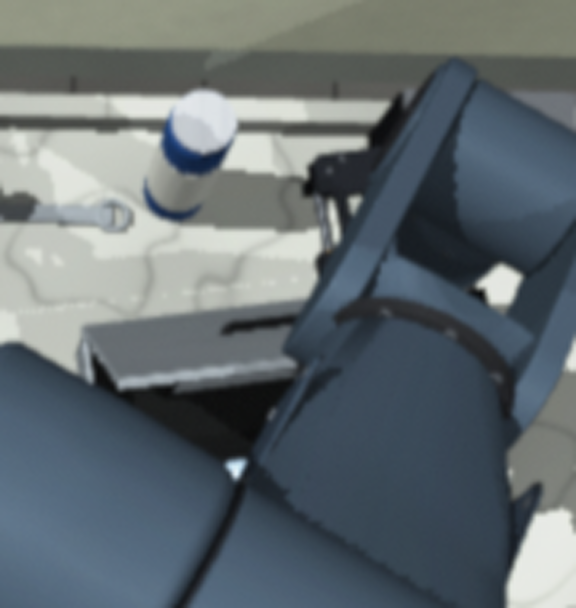

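Emit:
{"op": "carry_out", "data": {"moves": [[0,-0.7,0.3,0,0,0,0],[0,-1.4,0.7,0,0,0,0],[0,-2.1,1.1,0,0,0,0],[0,-2.8,1.6,0,0,0,0],[0,-3.5,2,0,0,0,0],[0,-4.1,2.5,0,0,0,0],[0,-5.2,3.7,0,0,0,0],[0,-6.2,4.9,0,0,0,0],[0,-7.1,6.2,0,0,0,0],[0,-7.9,7.6,0,0,0,0],[0,-8.5,9.1,0,0,0,0],[0,-9,10.6,0,0,0,0],[0,-9.3,11.8,0,0,0,0],[0,-9.3,12.2,0,0,0,0],[0,-9.3,12.2,0,0,0,0]]}}

```text
time: 17.25
position: [0.5061, -0.2385, 0.0798]
tool_rot: [-0.705, -0.051, 0.055, 0.705]
ft_force: [-0.2, 0.3, -0.1]
grip_width: 0.0006
```

```bash
python3 look.py s18 scene 130 180 330 340 4
```

```text
17.3 [ 0.5068 -0.2388  0.0804] q [-0.6379  0.6245  1.7034 -0.0045  0.8162 -0.7846] F [-1.2003 -0.0633 -0.0583] 0.0005056245786220449
[[ 0.9888 -0.004  -0.1492]
 [ 0.1492 -0.0011  0.9888]
 [-0.0041 -1.     -0.0005]]
```

View pics/s18.png

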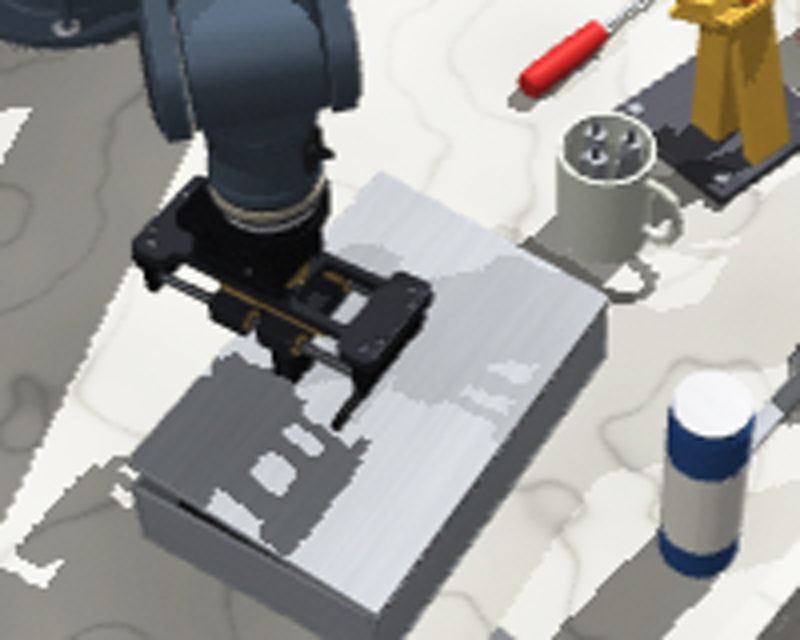

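Nearly shut. I'll press down carefully.

Emit:
{"op": "carry_out", "data": {"moves": [[0,0,0.6,0,0,0,0],[0,0,1.1,0,0,0,0],[0,0,1.5,0,0,0,0],[0,0,1.7,0,0,0,0],[0,0,1.7,0,0,0,0]]}}

```text
time: 17.8
position: [0.5071, -0.2387, 0.0632]
tool_rot: [0.705, 0.052, -0.054, -0.705]
ft_force: [0.1, -0.4, -0.1]
grip_width: -0.0
```

Emit:
{"op": "carry_out", "data": {"moves": [[0,0,0.2,0,0,0,0],[0,0,0.4,0,0,0,0],[0,0,0.4,0,0,0,0]]}}

```text
time: 18.1
position: [0.5071, -0.2388, 0.0605]
tool_rot: [0.706, 0.052, -0.054, -0.705]
ft_force: [-1.6, 0.9, 6.6]
grip_width: 0.0006
```

Emit:
{"op": "carry_out", "data": {"moves": [[0,0,0.2,0,0,0,0],[0,0,0.2,0,0,0,0]]}}

```text
time: 18.3
position: [0.5071, -0.2388, 0.0604]
tool_rot: [0.706, 0.052, -0.054, -0.704]
ft_force: [-4.1, 2.1, 20.2]
grip_width: 0.0003
```

Emit:
{"op": "carry_out", "data": {"moves": [[0,0,-1,0,0,0,0],[0,0,-4,0,0,0,0],[0,0,-8,0,0,0,0],[0,0,-12,0,0,0,0],[0,0,-16,0,0,0,0],[0,0,-20,0,0,0,0],[0,-4,-23,0,0,0,0],[0,-8,-25,0,0,0,0],[0,-11,-25,0,0,0,0],[0,-11,-25,0,0,0,0],[0,-11,-25,0,0,0,0]]}}

```text
time: 19.4
position: [0.399, -0.2549, 0.3082]
tool_rot: [0.706, 0.052, -0.053, -0.705]
ft_force: [0.8, 0.3, -0.1]
grip_width: 0.0004
```

```bash
python3 look.py s19 scene 130 160 400 340 2.9;python3 look.py t19 top 130 80 460 280 2.4; python3 look.py s20 scene 155 215 295 345 5
```

```text
19.45 [ 0.3996 -0.255   0.308 ] q [-0.8025  0.2047  1.6612 -0.0028  1.2761 -0.951 ] F [-0.0267  0.3415 -1.8116] 0.00044637966495255217
[[ 0.9889 -0.0022 -0.1488]
 [ 0.1488 -0.0016  0.9889]
 [-0.0024 -1.     -0.0013]]
19.5 [ 0.3998 -0.2549  0.3078] q [-0.802   0.2055  1.6608 -0.0029  1.2762 -0.9511] F [ 0.7752  0.1995 -0.129 ] 0.0003002178849616715
[[ 0.9888 -0.0026 -0.1494]
 [ 0.1494 -0.0013  0.9888]
 [-0.0027 -1.     -0.001 ]]
19.55 [ 0.3999 -0.2549  0.3076] q [-0.8016  0.206   1.6606 -0.003   1.2763 -0.9512] F [ 0.1417  0.0661 -0.1032] 0.0006504540801954501
[[ 0.9887 -0.003  -0.1499]
 [ 0.1499 -0.0011  0.9887]
 [-0.0031 -1.     -0.0007]]
```

View pics/s20.png

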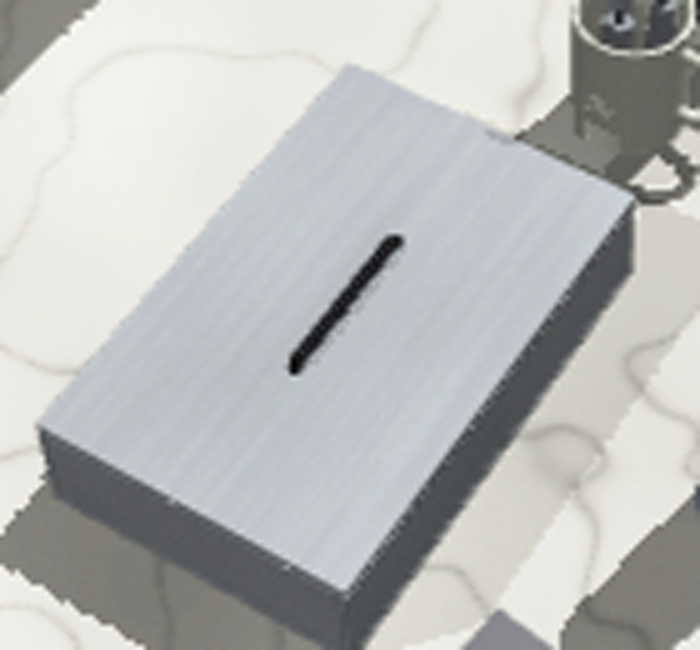

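View pics/s19.png

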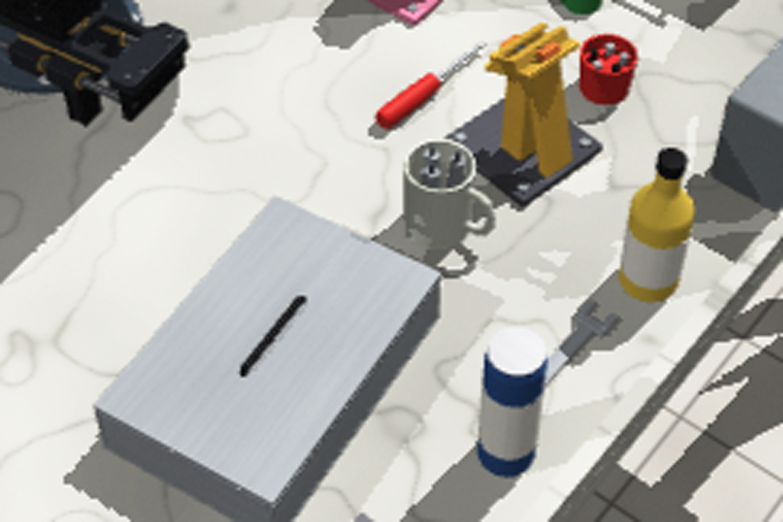

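View pics/t19.png

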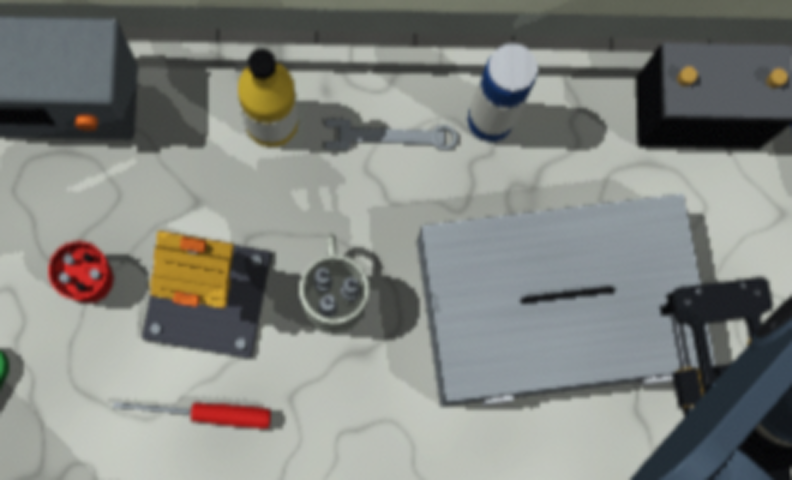

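The lid is flush with no gap at the front edge, everything else is where it started, and the arm is clear of the scene.

```bash
python3 -c "
from rig import robot
print(robot.hand_in())"
```

```text
the job is handed in; nothing more can be done
None
```

I pulled the mirror out of the yellow holder and laid it glass up on the toolbox floor beside the gear lever. I then let go, pushed the lid shut and handed in at about 19.6 s. `hand_in()` gave no verdict, so the results below come from my own checks.

- **Pull:** I gripped the head at 42 N and slid it about 115 mm along +y off the open end. Nothing slipped.
- **Placing:** The mirror touched down with about 9 N, and I opened the fingers gently. Afterwards the scene camera put it at (-37, -1) mm in the box frame, level and clear of the lever.
- **Lid:** I pressed it from behind with closed fingers until it stopped moving, with the force rising to 20 N. The last pictures show it flush, but I did not measure its angle.
- **Other things:** By eye in the last pictures, the mug, pot, screwdriver, spanner, bottle and can are where they started. The gear lever was undisturbed when last seen, before the lid closed. At hand-in the arm was clear, with wrist force near zero.

**One disagreement:** Both cameras showed the fingertips about 34 mm further back along the tool axis than the interface text says (25 mm ahead of the TCP). I went by the pictures. The grasp and the touchdown heights agreed with them: at release the stated tip would have been below the box floor. The lid stopped 2 to 3 mm lower than I expected, which is within my fingertip uncertainty.

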